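# Bring the cutlery pot round the drainer's rail to its keeper

## Robot

A 6-joint arm with a two-finger parallel gripper is mounted at the origin on a cart in front of the work surface, level with it; the furniture and walls round the work are solid. World frame = base frame: x ahead of the robot, y to its left, z up, the work surface at z = 0. Lengths are in m, angles in degrees, forces in N, time in s.
With the tool pointing down it reaches from about 0.3 to 0.85 m from the base axis. Payload 4.2 kg.
Tool frame: the origin (TCP) lies at the very end of the fingers, on their centre line; the grasp point (between the pads) lies robot.grasp_offset behind it (robot.grasp_offset is the distance from the TCP to the grasp point, in m); z points along the fingers, y is the direction in which the jaws open and shut (so a half turn about z gives the same grasp; the last joint's range is limited). The gripper opens to 91 mm and grips with 3 to 60 N. Pads are 32 mm wide; open, the fingers measure 118 mm over their backs; the gripper's body (76 mm by 178 mm) begins 60 mm behind the grasp point.
Start: joints at [-1.146, 18.312, 89.639, -0, 72.044, -1.146], TCP at [0.575, 0, 0.214] pointing down, gripper open.
Joint ranges: [-177.97, 177.97], [-48.28, 115.42], [12.27, 149.76], [-77.06, 257.06], [2.81, 150.46], [-146.56, 146.56]. Speed limits (degrees/s): [147.25, 147.25, 180, 180, 180, 180].

## Interface

Orientations are given as a 3x3 rotation matrix whose columns are the frame's x, y, z axes.
In Python, from workcell import robot gives the robot as it stands.
- The arm moves only by the tool drive_tool, never from a script. Its argument "series" is a list of rows, each a list of 7 numbers: the opening, from -1 (shut) to 1 (fully open), then the shift along the tool's x, y, z in cm, then the turn, a rotation vector about the tool's x, y, z in degrees. In form: [[jaw, x, y, z, rx, ry, rz], ...]. A call has 1 to 20 rows; each row is the pose to reach, as a shift and turn from the pose commanded when the call began, along the tool's axes at that moment; what a row does not reach only later rows make up. A row lasts 1/10 s, in which the tool goes at most 50 mm and 8.59 degrees, less where a joint would pass 70% of its speed; a pose out of reach is approached as far as the arm can. A call with a gripper value outside its range is refused whole. The fingers move at their own pace and stop on an object; "newtons" is the grip in N (left out, the last holds). Time passes only in rows, so rows that repeat a pose let the fingers close. It gives the time, the measured TCP pose, the force and the opening at its end, in the units of the state.
- robot.get_obs(): the state, without advancing time (a new reading comes with each control period).
- robot.read_camera(name): name is "scene" or "side" or "wrist"; returns (picture, depth): 384x512x3 uint8, blue, green, red; 384x512 float32, m along the optical axis (not along the pixel's ray), 0 where there is no reading.
- robot.camera_params(name): a dict with "fov_y" (degrees; the focal length in pixels is half the picture's height over the tangent of half this angle, whatever the lens; pixels are square), "cx", "cy" (the principal point, pixels), "pose" (4x4, takes a point from camera to world coordinates). Camera axes: x right, y up, looking along -z (the intrinsics and any distortion apply to the point x, -y, -z); pixel columns grow to the right and rows downward; lengths in m; the calibration is good to about 2 mm. A picture is of the moment at which its call begins: read the wrist's pose just before it. camera_params takes no time and is no camera call; for the wrist camera it gives the pose at the moment of the call.
- robot.sign_off(): hands the job in, once; it reports no verdict.
Trained networks look in the newest picture that a camera, given by its name, has taken for a name from the list of things; names that differ only in an ending like _2 or _b are one class to them, and where a whole thing is asked for, a point or a joint stands for the part that bears it (a point fixed in the world has none). Each returns a list of dicts, best first, with "p" (0 to 1); they miss things now and then, are a little off and sometimes report something else, mostly with a low value. They report only what shows in the picture. A call takes as long as a camera call.
- robot.spot_in(thing, camera): "at" ([x, y, z] in m, in world coordinates, good to about 4 mm: the middle of the surface that is visible of it).
- robot.place_of(thing, camera): "at" ([x, y, z] in m, in world coordinates, good to about 4 mm: a listed point, or the origin of a listed thing).
The state is a dict: "time": time; "q": joint angles; "qvel": joint speeds; "tau": joint torques, N m; "eef_pos": TCP position; "eef_rot": TCP orientation; "contact_force": force on the tool from outside, world axes, zero at the start; "wrist_torque": the same for the moment, N m; "grip_width": finger opening in m.
Only numpy, scipy, OpenCV 4.12 (cv2) and the standard library are available. Lean on these libraries where they do the work, as an engineer would, in place of code of your own. Each camera call takes 0.05 s, during which the arm holds its last target.

## Task

Bring the cutlery pot round to the sink end of the dish drainer so that wet cutlery can go in it: slide the red collar that it hangs from along the bent rail, round both bends, until it is fully home against the far stop and the keeper has dropped behind it, then let go of it. Ease it along gently and give way where it binds, for the rail is thin and must not be forced, and leave the mug, peeler, salt shaker and lemon where they are.

Things in the scene. Friction and masses are not known exactly. Their poses are not given: they have to be found in the camera images.
- drainer: White drainer tray, 215 x 345 mm, 26 high, that does not shift. Origin on the worktop, x to its back, y left to the sink, z up; turned up to 0.22 rad. Over it a level steel rail, a 9 mm rod, axis at z 190. In this frame (x, y mm) it runs from the right-hand stop (85, -120) along -x to (-30, -120), bends, along +y from (-75, -75) to (-75, 30), bends, from (-61.8, 61.8) along (0.71, 0.71) to the left-hand stop
- rail_bend1 (a point): Centre of the rail's first bend, 90 degrees to the right, 45 mm radius of the rod's axis; at (-30, -75, 190) mm in the drainer's frame, with its orientation. The collar has 1.3 mm of play all round on the straights but, lying along the chord, only 0.4 mm in the bends, and that only if held level with the rod (hanging low it has none). A path from measured poses errs more: it binds unless the hand yields to the force
- rail_bend2 (a point): Centre of the rail's second bend, 45 degrees to the right, 45 mm radius; at (-30, 30, 190) mm in the drainer's frame, with its orientation. Nothing stands in the way: the rod is held only by its two ends, which turn down into the tray 40 mm past the stops (discs 19 mm across). Pressing the collar on rail, stop or keeper with over 20 N counts as forcing
- hanger: Red collar on the rail, 30 mm across, 26 long, bore 11.6; with the steel pot (59 across, rim 58 mm below the origin) under it on a wire bail it is one rigid piece of 0.11 to 0.22 kg. Origin mid-bore, 1.3 mm under the rail's axis when at rest; x along the bore and, at the start, along the drainer's x, on the first straight. The bail starts 22 mm below the origin; both sides are free to grip. Slides at 1 to 3 N
- rail_home (a point): Point on the rail's axis, 85 mm past the end of the second bend, where the middle of the collar is when fully home: its front face meets the left-hand stop, with about 1.5 mm of play to the keeper's hook behind it. At (-1.7, 121.9, 190) mm in the drainer's frame, with its orientation
- keeper (a joint): Hinge of the keeper, a thin dark spring arm with a red tip, 14 mm wide, above the left-hand end of the rail: 0 rad is down, more is raised. The collar meets its ramp 53 mm before home, lifts it (to about 0.15) at a push of 3 to 8 N and runs under it; in the last 3 mm before the stop its hook drops behind the collar and the reading returns to 0. It lies up to 42 mm above the rail; fingers pass on both sides
- mug: Green and white mug, 78 mm across, 101 mm high, standing upside down to drain on the tray, between the legs of the rail; origin at the middle of its foot, which is on top. Bystander
- peeler: Dark green peeler, 170 mm long, lying on the tray; origin at the middle of its underside. Bystander
- salt: Salt shaker, 44 mm across, 90 mm high, on the worktop to the right; origin under its foot. Bystander
- lemon: Lemon, 83 mm long, 58 mm thick, on the worktop to the right; origin at its underside. Bystander

How it is judged (in metres and radians):
On the way, in this order (a step that is already met when the one before it is completed fails the run):
1. the collar has come round the first bend on to the front straight (x of hanger in the frame of drainer below -0.065 m and y of hanger in the frame of drainer above -0.06 m), for 0.1 s.
2. the collar is home behind the keeper (distance between hanger and rail_home below 0.004 m and value of joint keeper below 0.06 rad), for 0.2 s.
At the end, for the whole second after the job is handed in: the collar is at rest fully home against the left-hand stop (its middle within 4 mm of rail_home) and the keeper is down behind it (below 0.06 rad) (all of step 2 and linear speed of hanger below 0.03 m/s); the robot touches nothing.
It fails at once if the collar or pot is forced against the rail, stop or keeper (over 20 N) (contact force between hanger and drainer above 20 N).
It fails at once if the mug is knocked out of its place (over 30 mm) (distance of mug from where it was at the start of the episode above 0.03 m).
It fails at once if the peeler is knocked out of its place (over 30 mm) (distance of peeler from where it was at the start of the episode above 0.03 m).
It fails at once if the salt shaker is knocked out of its place (over 30 mm) (distance of salt from where it was at the start of the episode above 0.03 m).
It fails at once if the lemon is knocked out of its place (over 30 mm) (distance of lemon from where it was at the start of the episode above 0.03 m).
It also fails if it takes over 64 s, if anything falls off the work surface, if the arm or the gripper's body presses on something with over 40 N, if the wrist force passes 120 N, or if a joint passes its speed limit or range.

## Working session

There is one attempt and no reset: what is moved stays moved. The work goes in short steps, Python scripts to look and compute and a tool call to move; the robot and the scene stay as the last step left them, time stands still between calls to the robot, and variables do not carry over. Pictures are saved under pics/ and viewed, and the job is handed in when it is done.

Besides the shell and the picture viewer there is one more tool, called after "Emit:" by a JSON object that holds its "method" and its "body", one argument or row to a line. drive_tool: Moves the arm, as the interface text tells. Its arguments: {"type":"object","properties":{"series":{"type":"array"},"newtons":{"type":"number"}},"required":["series"]}

```bash
ls; mkdir -p pics; python3 - <<'E'
from workcell import robot
import cv2, numpy as np
print(robot.grasp_offset, robot.get_obs())
for c in ["scene","side","wrist"]:
    p,d=robot.read_camera(c); cv2.imwrite(f"pics/{c}0.png",p); 
    k=robot.camera_params(c); print(c,k["fov_y"],k["cx"],k["cy"],{a:b for a,b in k.items() if a not in("fov_y","cx","cy")})
    for t in ["drainer","hanger","rail_home","rail_bend1","rail_bend2","keeper","mug"]:
        r=robot.place_of(t,c); print(t,[(np.round(x["at"],4),round(x["p"],2)) for x in r[:2]])
print(robot.get_obs()["time"])
E
```

```text
pics
0.0188 {'time': 0.0, 'q': array([-1.14849930e+00,  1.83520639e+01,  8.97081073e+01,  8.11316642e-04,
        7.20443834e+01, -1.14582992e+00]), 'qvel': array([-0.09290491,  0.00712407, -0.02438478,  0.03121847, -0.07178417,
        0.02865335]), 'tau': array([-5.01459035e-04, -4.12465632e+01, -2.31973493e+01,  7.28826877e-02,
        4.58198413e-02, -1.41870069e-04]), 'eef_pos': array([ 5.74476534e-01, -1.01456009e-05,  2.13104529e-01]), 'eef_rot': array([[ 5.10125726e-05,  9.99998335e-01, -1.82418585e-03],
       [ 9.99999997e-01, -5.09213676e-05,  5.00440675e-05],
       [ 4.99510941e-05, -1.82418839e-03, -9.99998335e-01]]), 'contact_force': array([0.4610189 , 0.41229702, 0.94553744]), 'wrist_torque': array([ 0.00502538,  0.01101239, -0.01343428]), 'grip_width': 0.09110440346171415}
scene 55.49632834492486 256.52443578728037 190.0406070207219 {'pose': array([[ 0.84975387,  0.27830846, -0.44773068,  0.10931091],
       [-0.52697121,  0.47230376, -0.70656246, -0.69623554],
       [ 0.01482257,  0.83634536,  0.54800249,  0.66192355],
       [ 0.        ,  0.        ,  0.        ,  1.        ]])}
drainer [(array([0.5481, 0.0581, 0.0045]), 0.97), (array([0.5424, 0.1799, 0.1901]), 0.43)]
hanger [(array([ 0.551 , -0.0643,  0.1913]), 0.73)]
rail_home [(array([0.5448, 0.1799, 0.194 ]), 0.89)]
rail_bend1 [(array([ 0.511 , -0.0152,  0.1913]), 0.86), (array([0.5144, 0.0887, 0.1907]), 0.75)]
rail_bend2 [(array([ 0.511 , -0.0152,  0.1913]), 0.86), (array([0.5144, 0.0887, 0.1907]), 0.75)]Traceback (most recent call last):
  File "<stdin>", line 8, in <module>
ValueError: it knows: drainer, hanger, lemon, mug, peeler, rail_bend, rail_home, salt
```

```bash
python3 - <<'E'
from workcell import robot
import cv2, numpy as np
print(robot.get_obs()["time"])
for c in ["scene","side","wrist"]:
    p,d=robot.read_camera(c); cv2.imwrite(f"pics/{c}1.png",p); np.save(f"pics/{c}1.npy",d)
    k=robot.camera_params(c); np.save(f"pics/{c}1cam.npy",k,allow_pickle=True)
    if c!="scene":
      print(c,k)
      for t in ["drainer","hanger","rail_home","rail_bend1"]:
        r=robot.place_of(t,c); print(t,[(np.round(x["at"],4),round(x["p"],2)) for x in r[:2]])
print(robot.get_obs()["time"])
E
```

```text
0.3
side {'fov_y': 49.217562542155854, 'cx': 253.26153141505824, 'cy': 199.60089298537844, 'pose': array([[ 0.99949751, -0.02975832,  0.01091605,  0.56431234],
       [ 0.02417847,  0.4930788 , -0.86964861, -0.89605639],
       [ 0.02049681,  0.86947556,  0.49355054,  0.65461656],
       [ 0.        ,  0.        ,  0.        ,  1.        ]])}
drainer [(array([0.5467, 0.0555, 0.0007]), 0.86)]
hanger [(array([ 0.5493, -0.0633,  0.1939]), 0.7), (array([ 0.4685, -0.2527,  0.0033]), 0.66)]
rail_home [(array([0.5458, 0.1849, 0.1872]), 0.78)]
rail_bend1 [(array([0.5185, 0.0853, 0.1856]), 0.81), (array([ 0.5118, -0.016 ,  0.1901]), 0.68)]
wrist {'fov_y': 59.724041359872004, 'cx': 257.7174065914749, 'cy': 196.03604450808132, 'pose': array([[ 9.99999257e-01, -2.58836740e-04,  1.19124500e-03,
         5.74676333e-01],
       [-3.77123350e-05,  9.70162107e-01,  2.42457180e-01,
         6.83294070e-02],
       [-1.21845759e-03, -2.42457045e-01,  9.70161377e-01,
         3.85418798e-01],
       [ 0.00000000e+00,  0.00000000e+00,  0.00000000e+00,
         1.00000000e+00]])}
drainer [(array([ 0.5442,  0.0609, -0.002 ]), 0.64)]
hanger [(array([ 0.5552, -0.067 ,  0.1864]), 0.92)]
rail_home []
rail_bend1 []
0.85
```

View pics/scene0.png

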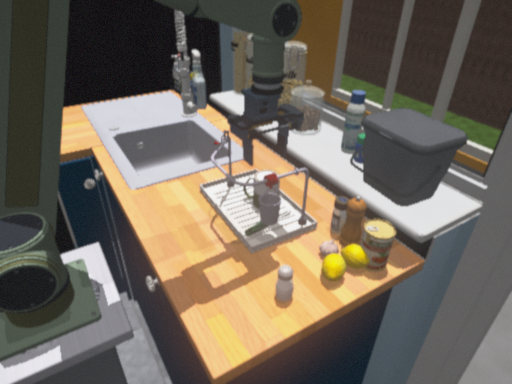

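View pics/side1.png

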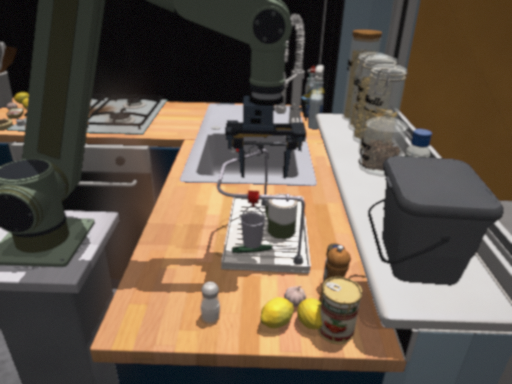

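View pics/wrist1.png

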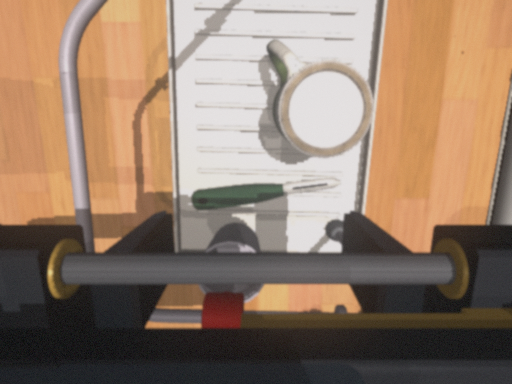

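```bash
cat > h.py <<'E'
import numpy as np, cv2
from scipy.optimize import least_squares
def deproj(d,k):
    f=d.shape[0]/2/np.tan(np.radians(k["fov_y"]/2))
    v,u=np.mgrid[:d.shape[0],:d.shape[1]]
    P=np.stack([(u-k["cx"])/f*d,-(v-k["cy"])/f*d,-d,np.ones_like(d)],-1)
    return P@k["pose"].T
def rail():
    s=[]
    for t in np.linspace(0,1,60): s.append((85-115*t,-120))
    for a in np.radians(np.linspace(-90,-180,40)): s.append((-30+45*np.cos(a),-75+45*np.sin(a)))
    for t in np.linspace(0,1,60): s.append((-75,-75+105*t))
    for a in np.radians(np.linspace(180,135,25)): s.append((-30+45*np.cos(a),30+45*np.sin(a)))
    for t in np.linspace(0,98,50): s.append((-61.8+.7071*t,61.8+.7071*t))
    return np.array(s)/1000
E
python3 - <<'E'
from h import *
from scipy.spatial import cKDTree
R=rail()
pts={}
for c in ["scene","side","wrist"]:
    d=np.load(f"pics/{c}1.npy"); k=np.load(f"pics/{c}1cam.npy",allow_pickle=True).item(); p=cv2.imread(f"pics/{c}1.png")
    P=deproj(d,k)[...,:3]; m=(d>0)&(P[...,2]>.180)&(P[...,2]<.205)&(P[...,0]>.42)&(P[...,0]<.7)&(P[...,1]>-.12)&(P[...,1]<.25)
    red=(p[...,2].astype(int)>1.6*p[...,1]+20)
    q=P[m&~red]
    w=np.array([.547,.058,-.05])
    def tr(w): 
        c_,s_=np.cos(w[2]),np.sin(w[2]); return R@np.array([[c_,s_],[-s_,c_]])+w[:2]
    def cost(w): return cKDTree(tr(w)).query(sel[:,:2])[0]
    sel=q; 
    for th in (.012,.008,.006):
        sel=q[cKDTree(tr(w)).query(q[:,:2])[0]<th]
        w=least_squares(cost,w,loss="soft_l1",f_scale=.002).x
    print(c,len(q),len(sel),np.round(w,4),"z",np.median(sel[:,2]),"res",np.median(cost(w)), "yrange",sel[:,1].min(),sel[:,1].max())
    # collar
    rq=P[m&red&(np.abs(P[...,1]+.064)<.04)]; 
    if len(rq): print(" red",len(rq),rq.min(0),rq.max(0),np.median(rq,0))
    pts[c]=q
allp=np.vstack(list(pts.values()));
E
```

```text
scene 561 428 [ 0.5428  0.0549 -0.0328] z 0.19208195726854232 res 0.001957271404567073 yrange -0.0722160156160555 0.18959217100609038
 red 46 [ 0.53805966 -0.07739598  0.19207047] [ 0.5610243  -0.06314654  0.20328398] [ 0.5492272  -0.0705966   0.19974476]
side 605 456 [ 0.5473  0.0543 -0.0347] z 0.19407055345373175 res 0.0017402885534845026 yrange -0.07411707266456524 0.19040158229245951
 red 106 [ 0.54173268 -0.08097702  0.18264989] [ 0.56456426 -0.06077697  0.20488096] [ 0.55320884 -0.07469073  0.19790947]
wrist 5821 5574 [ 0.5466  0.06   -0.0101] z 0.19425706567446233 res 0.001830928543401253 yrange -0.06557372785818459 0.1258172290499231
 red 1175 [ 0.53935408 -0.06159278  0.18660124] [ 0.56455569 -0.04677965  0.20496905] [ 0.55161084 -0.05264449  0.20029654]
```

Emit:
{"method": "drive_tool", "body": {
  "series": [
    [0.6, -1, -0.5, -3, 0, 0, -8],
    [0.3, -3, -1, -5, 0, 0, -16],
    [0.1, -5, -1.7, -5, 0, 0, -24],
    [0.1, -6.4, -2.4, -5, 0, 0, -32],
    [0.1, -6.4, -2.4, -5, 0, 0, -40],
    [0.1, -6.4, -2.4, -5, 0, 0, -48],
    [0.1, -6.4, -2.4, -5, 0, 0, -56],
    [0.1, -6.4, -2.4, -5, 0, 0, -64],
    [0.1, -6.4, -2.4, -5, 0, 0, -72],
    [0.1, -6.4, -2.4, -5, 0, 0, -80],
    [0.1, -6.4, -2.4, -5, 0, 0, -88],
    [0.1, -6.4, -2.4, -5, 0, 0, -88],
    [0.1, -6.4, -2.4, -5, 0, 0, -88]
  ]
}}

```text
time: 2.15
eef_pos: [0.551, -0.064, 0.264]
eef_rot: [[-0.999, 0.038, 0.0], [0.038, 0.999, 0.0], [-0.0, 0.0, -1.0]]
contact_force: [0.8, 0.3, 0.2]
grip_width: 0.0503
```

```bash
python3 - <<'E'
from workcell import robot
from h import *
np.set_printoptions(precision=4,suppress=True)
for c in ["wrist","side"]:
    k=robot.camera_params(c); p,d=robot.read_camera(c); cv2.imwrite(f"pics/{c}2.png",p); np.save(f"pics/{c}2.npy",d); np.save(f"pics/{c}2cam.npy",k,allow_pickle=True)
o=robot.get_obs(); print(o["time"],o["eef_pos"],o["eef_rot"],o["grip_width"],o["contact_force"],o["q"])
for c in ["wrist"]:
  for t in ["hanger","drainer","rail_bend1"]:
        r=robot.place_of(t,c); print(t,[(np.round(x["at"],4),round(x["p"],2)) for x in r[:2]])
E
```

```text
2.25 [ 0.551 -0.064  0.264] [[-0.9993  0.0368  0.0001]
 [ 0.0368  0.9993  0.    ]
 [-0.0001  0.     -1.    ]] 0.050269210785945345 [ 0.8285  0.0524 -0.0106] [ -7.8123  14.9067  87.263    0.0011  77.8263 -95.7027]
hanger [(array([ 0.5531, -0.0642,  0.1865]), 0.98), (array([0.5176, 0.0872, 0.1894]), 0.31)]
drainer [(array([ 0.5457,  0.0607, -0.0013]), 0.84)]
rail_bend1 [(array([ 0.5137, -0.0185,  0.1885]), 0.79), (array([0.5174, 0.0896, 0.1892]), 0.67)]
```

View pics/wrist2.png

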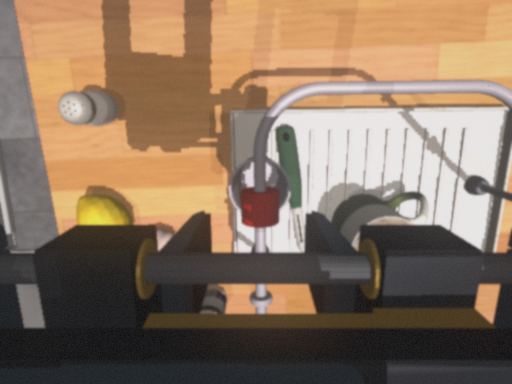

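```bash
cat > fit.py <<'E'
from h import *
import sys
from scipy.spatial import cKDTree
np.set_printoptions(precision=4,suppress=True)
R=rail()
def tr(w):
    c,s=np.cos(w[2]),np.sin(w[2]); return R@np.array([[c,s],[-s,c]])+w[:2]
if __name__=="__main__":
    n=sys.argv[1]
    d=np.load(f"pics/wrist{n}.npy"); k=np.load(f"pics/wrist{n}cam.npy",allow_pickle=True).item(); p=cv2.imread(f"pics/wrist{n}.png")
    P=deproj(d,k)[...,:3]; m=(d>0)&(P[...,2]>.186)&(P[...,2]<.199); m[215:]=False
    red=(p[...,2].astype(int)>1.6*p[...,1]+20)
    rq=P[(d>0)&red&(P[...,2]>.186)&(P[...,2]<.21)]; print("red",len(rq),rq.min(0),rq.max(0))
    q=P[m&~red]; w=np.array([.547,.058,-.03])
    cost=lambda w: cKDTree(tr(w)).query(sel[:,:2])[0]
    for th in (.012,.01,.008):
        sel=q[cKDTree(tr(w)).query(q[:,:2])[0]<th]; w=least_squares(cost,w,loss="soft_l1",f_scale=.003).x
    print(len(q),len(sel),w,np.median(sel[:,2]),np.percentile(sel[:,2],95),np.median(cost(w)))
    # overlay
    f=384/2/np.tan(np.radians(k["fov_y"]/2)); X=np.c_[tr(w),np.full(len(R),.19),np.ones(len(R))]@np.linalg.inv(k["pose"]).T
    for x in X:
        u=k["cx"]+f*x[0]/-x[2]; v=k["cy"]-f*x[1]/-x[2]; cv2.circle(p,(int(round(u)),int(round(v))),0,(0,255,0),-1)
    cv2.imwrite(f"pics/ov{n}.png",cv2.resize(p,None,fx=1.5,fy=1.5,interpolation=0))
E
python3 fit.py 2
```

```text
red 752 [ 0.5389 -0.0753  0.1947] [ 0.5626 -0.0522  0.2057]
4684 4462 [ 0.5451  0.0574 -0.0313] 0.19446036753479812 0.1960590756898719 0.0023102751519683074
```

View pics/ov2.png

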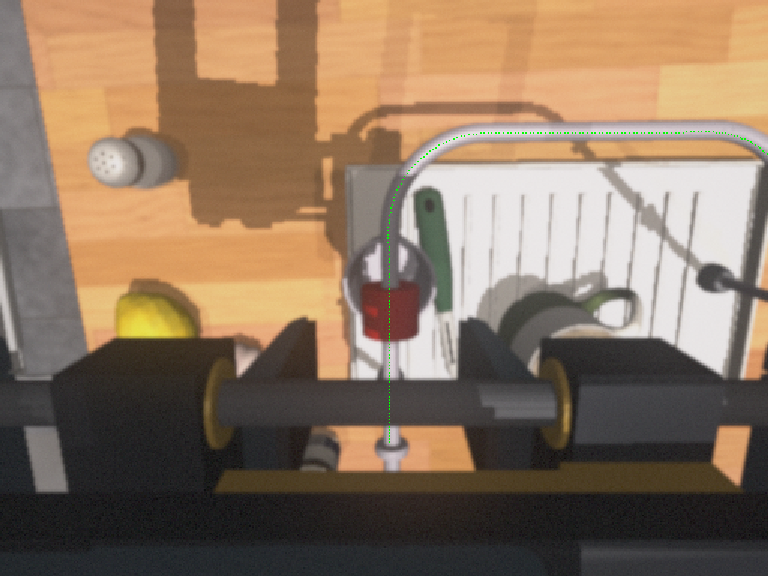

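Emit:
{"method": "drive_tool", "body": {
  "series": [
    [0.1, 0, 0.05, 3, 0, 0, -0.3],
    [0.1, 0, 0.05, 6, 0, 0, -0.3],
    [0.1, 0, 0.05, 8, 0, 0, -0.3],
    [0.1, 0, 0.05, 9.4, 0, 0, -0.3],
    [0.1, 0, 0.05, 9.4, 0, 0, -0.3],
    [0.1, 0, 0.05, 9.4, 0, 0, -0.3]
  ]
}}

```text
time: 3.0
eef_pos: [0.5513, -0.0635, 0.1703]
eef_rot: [[-1.0, 0.03, 0.0], [0.03, 1.0, -0.0], [-0.0, -0.0, -1.0]]
contact_force: [0.1, 0.4, -0.0]
grip_width: 0.0497
```

```bash
python3 - <<'E'
from workcell import robot
from h import *
np.set_printoptions(precision=4,suppress=True)
for c in ["wrist"]:
    k=robot.camera_params(c); p,d=robot.read_camera(c); cv2.imwrite(f"pics/{c}3.png",p); np.save(f"pics/{c}3.npy",d); np.save(f"pics/{c}3cam.npy",k,allow_pickle=True)
o=robot.get_obs(); print(o["time"],o["eef_pos"],o["eef_rot"][:,0],o["grip_width"],o["contact_force"],o["q"])
E
python3 fit.py 3
```

```text
3.05 [ 0.5517 -0.0636  0.1709] [-0.9996  0.0299 -0.0018] 0.05019839136529006 [-0.4827 -0.2164  0.6192] [ -7.7599  18.2733  96.2019   0.0001  65.4238 -96.0458]
red 1202 [ 0.5383 -0.0751  0.186 ] [ 0.5645 -0.0486  0.2056]
7459 7459 [ 0.5453  0.0574 -0.0333] 0.1944396667082959 0.19591093023623912 0.0022600602139606347
```

View pics/ov3.png

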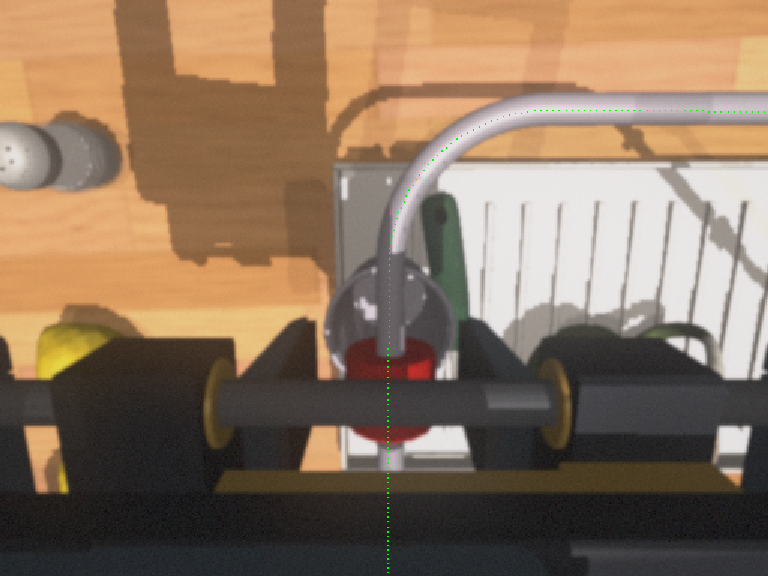

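Emit:
{"method": "drive_tool", "body": {
  "series": [
    [-0.3, 0, 0, 0, 0, 0, 0],
    [-0.5, 0, 0, 0, 0, 0, 0],
    [-0.5, 0, 0, 0, 0, 0, 0],
    [-0.5, 0, 0, 0, 0, 0, 0]
  ],
  "newtons": 6
}}

```text
time: 3.45
eef_pos: [0.5513, -0.0631, 0.1705]
eef_rot: [[-1.0, 0.03, 0.001], [0.03, 1.0, 0.001], [-0.001, 0.001, -1.0]]
contact_force: [0.4, 1.1, 2.2]
grip_width: 0.0287
```

Emit:
{"method": "drive_tool", "body": {
  "series": [
    [-0.5, 0, 0, 0, 0, 0, 0]
  ]
}}

```text
time: 3.55
eef_pos: [0.5513, -0.0631, 0.1705]
eef_rot: [[-1.0, 0.03, 0.001], [0.03, 1.0, 0.001], [-0.001, 0.001, -1.0]]
contact_force: [0.3, 2.3, 3.2]
grip_width: 0.0285
```

Emit:
{"method": "drive_tool", "body": {
  "series": [
    [-0.5, 0, 0, -0.1, 0, 0, 0],
    [-0.5, 0, 0, -0.1, 0, 0, 0]
  ]
}}

```text
time: 3.75
eef_pos: [0.551, -0.0635, 0.1709]
eef_rot: [[-1.0, 0.03, -0.0], [0.03, 1.0, -0.0], [0.0, -0.0, -1.0]]
contact_force: [-0.1, 1.2, 0.1]
grip_width: 0.0286
```

Emit:
{"method": "drive_tool", "body": {
  "series": [
    [-0.5, 0, 0.03, -0.06, 0, 0, 0],
    [-0.5, 0, 0.03, -0.06, 0, 0, 0]
  ]
}}

```text
time: 3.95
eef_pos: [0.5508, -0.0635, 0.1712]
eef_rot: [[-1.0, 0.03, -0.001], [0.03, 1.0, -0.001], [0.001, -0.001, -1.0]]
contact_force: [0.9, -0.5, -1.6]
grip_width: 0.0289
```

Emit:
{"method": "drive_tool", "body": {
  "series": [
    [-0.5, 0, 0, -0.06, 0, 0, 0],
    [-0.5, 0, 0, -0.06, 0, 0, 0]
  ]
}}

```text
time: 4.15
eef_pos: [0.5509, -0.0634, 0.172]
eef_rot: [[-1.0, 0.03, -0.0], [0.03, 1.0, -0.0], [0.0, -0.0, -1.0]]
contact_force: [-0.1, 0.7, -1.2]
grip_width: 0.0288
```

Emit:
{"method": "drive_tool", "body": {
  "series": [
    [-0.5, 0, 0, -0.07, 0, 0, 0],
    [-0.5, 0, 0, -0.07, 0, 0, 0]
  ]
}}

```text
time: 4.35
eef_pos: [0.5511, -0.0633, 0.1729]
eef_rot: [[-1.0, 0.03, 0.0], [0.03, 1.0, -0.0], [-0.0, -0.0, -1.0]]
contact_force: [0.0, 0.0, -0.9]
grip_width: 0.0285
```

Emit:
{"method": "drive_tool", "body": {
  "series": [
    [-0.5, 0, 0, -0.07, 0, 0, 0],
    [-0.5, 0, 0, -0.07, 0, 0, 0]
  ]
}}

```text
time: 4.55
eef_pos: [0.5509, -0.063, 0.1732]
eef_rot: [[-1.0, 0.03, -0.0], [0.03, 1.0, 0.0], [0.0, 0.0, -1.0]]
contact_force: [0.1, 0.5, -5.1]
grip_width: 0.029
```

Emit:
{"method": "drive_tool", "body": {
  "series": [
    [-0.5, 0, 0, -0.07, 0, 0, 0],
    [-0.5, 0, 0, -0.07, 0, 0, 0]
  ]
}}

```text
time: 4.75
eef_pos: [0.5508, -0.0631, 0.1735]
eef_rot: [[-1.0, 0.03, -0.001], [0.03, 1.0, 0.0], [0.001, 0.0, -1.0]]
contact_force: [1.3, 0.9, -7.6]
grip_width: 0.0289
```

Emit:
{"method": "drive_tool", "body": {
  "series": [
    [-0.5, 0, 0, 0.1, 0, 0, 0],
    [-0.5, 0, 0, 0.22, 0, 0, 0],
    [-0.5, 0.2, 0, 0.22, 0, 0, 0],
    [-0.5, 0.4, 0, 0.22, 0, 0, 0],
    [-0.5, 0.6, 0, 0.22, 0, 0, 0]
  ]
}}

```text
time: 5.25
eef_pos: [0.5449, -0.0631, 0.1724]
eef_rot: [[-1.0, 0.03, 0.001], [0.03, 1.0, -0.0], [-0.001, -0.0, -1.0]]
contact_force: [-0.3, 0.9, -1.9]
grip_width: 0.0289
```

Emit:
{"method": "drive_tool", "body": {
  "series": [
    [-0.5, 0.2, 0, 0, 0, 0, 0],
    [-0.5, 0.4, 0, 0, 0, 0, 0],
    [-0.5, 0.6, 0, 0, 0, 0, 0],
    [-0.5, 0.8, 0, 0, 0, 0, 0]
  ]
}}

```text
time: 5.65
eef_pos: [0.5369, -0.0628, 0.1721]
eef_rot: [[-1.0, 0.03, 0.0], [0.03, 1.0, -0.0], [-0.0, -0.0, -1.0]]
contact_force: [0.4, -0.8, -1.6]
grip_width: 0.0285
```

Emit:
{"method": "drive_tool", "body": {
  "series": [
    [-0.5, 0.2, 0, 0, 0, 0, 0],
    [-0.5, 0.4, 0, 0, 0, 0, 0],
    [-0.5, 0.6, 0, 0, 0, 0, 0],
    [-0.5, 0.8, 0, 0, 0, 0, 0]
  ]
}}

```text
time: 6.05
eef_pos: [0.5289, -0.0625, 0.1721]
eef_rot: [[-1.0, 0.03, 0.0], [0.03, 1.0, -0.0], [-0.0, -0.0, -1.0]]
contact_force: [-0.3, -0.5, -1.9]
grip_width: 0.029
```

Emit:
{"method": "drive_tool", "body": {
  "series": [
    [-0.5, 0, 0.12, 0, 0, 0, 0],
    [-0.5, 0, 0.12, 0, 0, 0, 0]
  ]
}}

```text
time: 6.25
eef_pos: [0.5291, -0.0612, 0.1721]
eef_rot: [[-1.0, 0.03, 0.0], [0.03, 1.0, 0.0], [-0.0, 0.0, -1.0]]
contact_force: [0.0, -0.0, -1.3]
grip_width: 0.029
```

Emit:
{"method": "drive_tool", "body": {
  "series": [
    [-0.5, 0, 0.06, 0, 0, 0, 0],
    [-0.5, 0, 0.06, 0, 0, 0, 0]
  ]
}}

```text
time: 6.45
eef_pos: [0.5292, -0.0607, 0.1721]
eef_rot: [[-1.0, 0.03, 0.0], [0.03, 1.0, 0.0], [-0.0, 0.0, -1.0]]
contact_force: [0.1, -1.3, -0.5]
grip_width: 0.0286
```

Emit:
{"method": "drive_tool", "body": {
  "series": [
    [-0.5, 0, -0.3, 0, 0, 0, 0],
    [-0.5, 0, -0.3, 0, 0, 0, 0]
  ]
}}

```text
time: 6.65
eef_pos: [0.5291, -0.0633, 0.1721]
eef_rot: [[-1.0, 0.03, 0.0], [0.03, 1.0, 0.001], [-0.0, 0.001, -1.0]]
contact_force: [0.9, 2.4, -1.4]
grip_width: 0.0286
```

Emit:
{"method": "drive_tool", "body": {
  "series": [
    [-0.5, 0, -0.06, 0, 0, 0, 0],
    [-0.5, 0, -0.06, 0, 0, 0, 0]
  ]
}}

```text
time: 6.85
eef_pos: [0.5291, -0.0633, 0.172]
eef_rot: [[-1.0, 0.03, 0.0], [0.03, 1.0, 0.002], [-0.0, 0.002, -1.0]]
contact_force: [0.5, 4.7, -1.5]
grip_width: 0.029
```

```bash
cat > path.py <<'E'
import numpy as np, json, sys, os
from scipy.optimize import minimize
# dense rail axis, drainer frame mm, from straight 1 ; s=0 at start of bend 1
def axis():
    P=[];T=[]
    for s in np.arange(-60,0,.25): P.append((-30-s,-120))
    for a in np.arange(0,90,.3): 
        r=np.radians(-90-a); P.append((-30+45*np.cos(r),-75+45*np.sin(r)))
    for y in np.arange(-75,30,.25): P.append((-75,y))
    for a in np.arange(0,45,.3):
        r=np.radians(180-a); P.append((-30+45*np.cos(r),30+45*np.sin(r)))
    for t in np.arange(0,110,.25): P.append((-61.82+t*.70711,61.82+t*.70711))
    P=np.array(P,float); L=np.r_[0,np.cumsum(np.linalg.norm(np.diff(P,axis=0),axis=1))]-60
    return P,L
P,L=axis()
def pose(s):
    c=np.array([np.interp(s,L,P[:,i]) for i in (0,1)])
    a=np.array([np.interp(s-13,L,P[:,i]) for i in (0,1)]);b=np.array([np.interp(s+13,L,P[:,i]) for i in (0,1)])
    th0=np.arctan2(*(b-a)[::-1])
    def f(th,full=False):
        t=np.array([np.cos(th),np.sin(th)]);n=np.array([-t[1],t[0]]);q=P[(L>s-20)&(L<s+20)]-c
        al=q@t;v=(q@n)[abs(al)<=13]
        mid=(v.max()+v.min())/2
        return (c+mid*n,th) if full else np.ptp(v)
    ths=th0+np.linspace(-.1,.1,161); th=ths[np.argmin([f(t) for t in ths])]
    return f(th,True)
S="state.json"
def load(): return json.load(open(S))
def w2(st,s):
    c,th=pose(s); y=st["dr"][2]; R=np.array([[np.cos(y),-np.sin(y)],[np.sin(y),np.cos(y)]])
    return R@c+np.array(st["dr"][:2])*1000, th+y
def rows(st,ss):
    x,y,th=st["cmd"]; t=np.array([np.cos(th),np.sin(th)]);yt=np.array([t[1],-t[0]])
    out=[]
    for s in ss:
        p,a=w2(st,s); d=p-np.array([x,y]); rz=-np.degrees((a-th+np.pi)%(2*np.pi)-np.pi)
        out.append([round(d@t/10,2),round(d@yt/10,2),0,0,0,round(rz,1)])
    return out
def apply(st,r):
    x,y,th=st["cmd"]; t=np.array([np.cos(th),np.sin(th)]);yt=np.array([t[1],-t[0]])
    p=np.array([x,y])+10*(r[0]*t+r[1]*yt); st["cmd"]=[p[0],p[1],th-np.radians(r[5])]
if __name__=="__main__":
    # usage: path.py x,y(rows applied last: x y rz) | next s list
    from workcell import robot
    np.set_printoptions(precision=2,suppress=True)
    st=load()
    if sys.argv[1]!="-":
        a=[float(v) for v in sys.argv[1].split(",")]; apply(st,[a[0],a[1],0,0,0,a[2]]); json.dump(st,open(S,"w"))
    o=robot.get_obs(); R=o["eef_rot"]; th=np.arctan2(R[1,0],R[0,0])
    print("t",round(o["time"],2),"tool F",R.T@o["contact_force"],"tool M",R.T@o["wrist_torque"],"pos",o["eef_pos"]*1000,"cmd",np.array(st["cmd"][:2]),"dyaw",np.degrees(th-st["cmd"][2]),"g",round(o["grip_width"]*1000,1))
    y=st["dr"][2];e=o["eef_pos"][:2]*1000-np.array(st["dr"][:2])*1000
    print("drainer xy",np.array([[np.cos(y),np.sin(y)],[-np.sin(y),np.cos(y)]])@e)
    print([[-.5]+r for r in rows(st,[float(v) for v in sys.argv[2].split(",")])])
E
python3 - <<'E'
import json,numpy as np
th=np.arctan2(.030,-.99955)
json.dump({"cmd":[529.0,-64.3,th],"dr":[.5452,.0574,-.0315]},open("state.json","w"))
from path import *
for s in (-20,-10,0,10,35,70,80): print(s,pose(s))
E
python3 path.py - -17,-15,-13,-11
```

```text
-20 (array([ -10., -120.]), np.float64(3.141592653589793))
-10 (array([ -19.99996171, -119.98527125]), np.float64(3.138992964959526))
0 (array([ -29.9704789 , -119.59126203]), np.float64(3.069492845476473))
10 (array([ -39.71153713, -118.00103832]), np.float64(2.914334502303675))
35 (array([ -60.91337649, -106.38809054]), np.float64(2.363814704886451))
70 (array([-74.52926948, -75.64845557]), np.float64(1.650702143759576))
80 (array([-74.98137579, -65.68566906]), np.float64(1.5753548435399338))
t 6.85 tool F [-0.41  4.76  1.48] tool M [-0.98 -0.06 -0.  ] pos [529.06 -63.26 172.03] cmd [529.  -64.3] dyaw -0.006594292509728539 g 29.0
drainer xy [ -12.34 -121.11]
[[-0.5, np.float64(0.06), np.float64(0.22), 0, 0, 0, np.float64(0.1)], [-0.5, np.float64(0.26), np.float64(0.22), 0, 0, 0, np.float64(0.1)], [-0.5, np.float64(0.46), np.float64(0.22), 0, 0, 0, np.float64(0.1)], [-0.5, np.float64(0.66), np.float64(0.22), 0, 0, 0, np.float64(0.1)]]
```

Emit:
{"method": "drive_tool", "body": {
  "series": [
    [-0.5, 0.06, 0.22, 0, 0, 0, 0.1],
    [-0.5, 0.26, 0.22, 0, 0, 0, 0.1],
    [-0.5, 0.46, 0.22, 0, 0, 0, 0.1],
    [-0.5, 0.66, 0.22, 0, 0, 0, 0.1]
  ]
}}

```text
time: 7.25
eef_pos: [0.5222, -0.0623, 0.1721]
eef_rot: [[-1.0, 0.031, -0.0], [0.031, 1.0, -0.001], [0.0, -0.001, -1.0]]
contact_force: [0.2, -0.1, -1.7]
grip_width: 0.0287
```

```bash
sed -i 's/round(d@t\/10,2),round(d@yt\/10,2)/round(float(d@t)\/10,2),round(float(d@yt)\/10,2)/; s/round(rz,1)/round(float(rz),1)/' path.py; python3 path.py 0.66,0.22,0.1 -9,-7,-5,-3
```

```text
t 7.25 tool F [-0.24 -0.14  1.7 ] tool M [-0.09 -0.07 -0.03] pos [522.19 -62.26 172.08] cmd [522.47 -61.9 ] dyaw 0.020664901824248485 g 28.7
drainer xy [ -19.23 -120.32]
[[-0.5, 0.2, -0.0, 0, 0, 0, 0.3], [-0.5, 0.4, 0.0, 0, 0, 0, 0.8], [-0.5, 0.6, 0.01, 0, 0, 0, 1.6], [-0.5, 0.8, 0.02, 0, 0, 0, 2.4]]
```

Emit:
{"method": "drive_tool", "body": {
  "series": [
    [-0.5, 0.2, 0, 0, 0, 0, 0.3],
    [-0.5, 0.4, 0, 0, 0, 0, 0.8],
    [-0.5, 0.6, 0.01, 0, 0, 0, 1.6],
    [-0.5, 0.8, 0.02, 0, 0, 0, 2.4]
  ]
}}

```text
time: 7.65
eef_pos: [0.5143, -0.0615, 0.1721]
eef_rot: [[-0.997, 0.074, 0.0], [0.074, 0.997, -0.0], [-0.0, -0.0, -1.0]]
contact_force: [-0.1, 0.1, -2.5]
grip_width: 0.0288
```

```bash
python3 path.py 0.8,0.02,2.4 -1,1,3
```

```text
t 7.65 tool F [0.1  0.05 2.52] tool M [-0.13 -0.04  0.01] pos [514.3  -61.53 172.08] cmd [514.48 -61.45] dyaw -0.0498900806342819 g 28.8
drainer xy [ -27.14 -119.85]
[[-0.5, 0.2, -0.0, 0, 0, 0, 1.1], [-0.5, 0.4, 0.01, 0, 0, 0, 2.3], [-0.5, 0.6, 0.02, 0, 0, 0, 3.8]]
```

Emit:
{"method": "drive_tool", "body": {
  "series": [
    [-0.5, 0.2, 0, 0, 0, 0, 1.1],
    [-0.5, 0.4, 0.01, 0, 0, 0, 2.3],
    [-0.5, 0.6, 0.02, 0, 0, 0, 3.8]
  ]
}}

```text
time: 7.95
eef_pos: [0.5083, -0.0608, 0.1721]
eef_rot: [[-0.99, 0.141, 0.0], [0.141, 0.99, -0.0], [-0.0, -0.0, -1.0]]
contact_force: [0.3, 0.2, -1.8]
grip_width: 0.0287
```

```bash
python3 path.py 0.6,0.02,3.8 5,7,9
```

```text
t 7.95 tool F [-0.22  0.28  1.81] tool M [-0.13  0.01  0.  ] pos [508.33 -60.84 172.06] cmd [508.51 -60.81] dyaw -0.09461654374785976 g 28.7
drainer xy [ -33.12 -119.34]
[[-0.5, 0.2, 0.01, 0, 0, 0, 1.6], [-0.5, 0.39, 0.02, 0, 0, 0, 3.6], [-0.5, 0.59, 0.04, 0, 0, 0, 5.7]]
```

Emit:
{"method": "drive_tool", "body": {
  "series": [
    [-0.5, 0.2, 0.01, 0, 0, 0, 1.6],
    [-0.5, 0.39, 0.02, 0, 0, 0, 3.6],
    [-0.5, 0.59, 0.04, 0, 0, 0, 5.7]
  ]
}}

```text
time: 8.25
eef_pos: [0.5026, -0.0596, 0.1721]
eef_rot: [[-0.971, 0.239, 0.0], [0.239, 0.971, 0.0], [-0.0, 0.0, -1.0]]
contact_force: [-0.4, 0.3, -1.5]
grip_width: 0.0285
```

```bash
python3 path.py 0.59,0.04,5.7 11,13,15
```

```text
t 8.25 tool F [0.41 0.16 1.46] tool M [-0.12 -0.03  0.02] pos [502.61 -59.57 172.09] cmd [502.72 -59.59] dyaw -0.13395698039393097 g 28.5
drainer xy [ -38.88 -118.25]
[[-0.5, 0.2, 0.01, 0, 0, 0, 2.2], [-0.5, 0.39, 0.02, 0, 0, 0, 4.7], [-0.5, 0.59, 0.04, 0, 0, 0, 7.1]]
```

Emit:
{"method": "drive_tool", "body": {
  "series": [
    [-0.5, 0.2, 0.01, 0, 0, 0, 2.2],
    [-0.5, 0.39, 0.02, 0, 0, 0, 4.7],
    [-0.5, 0.59, 0.04, 0, 0, 0, 7.1]
  ]
}}

```text
time: 8.55
eef_pos: [0.4971, -0.0577, 0.1721]
eef_rot: [[-0.934, 0.358, 0.001], [0.358, 0.934, 0.0], [-0.0, 0.001, -1.0]]
contact_force: [-0.0, 0.6, -1.5]
grip_width: 0.0286
```

```bash
python3 path.py 0.59,0.04,7.1 17,19,21
```

```text
t 8.55 tool F [0.23 0.57 1.54] tool M [-0.18 -0.07 -0.03] pos [497.11 -57.66 172.13] cmd [497.09 -57.8 ] dyaw -0.15548725810825392 g 28.6
drainer xy [ -44.45 -116.52]
[[-0.5, 0.19, 0.01, 0, 0, 0, 2.7], [-0.5, 0.39, 0.02, 0, 0, 0, 5.1], [-0.5, 0.58, 0.04, 0, 0, 0, 7.9]]
```

Emit:
{"method": "drive_tool", "body": {
  "series": [
    [-0.5, 0.19, 0.01, 0, 0, 0, 2.7],
    [-0.5, 0.39, 0.02, 0, 0, 0, 5.1],
    [-0.5, 0.58, 0.04, 0, 0, 0, 7.9]
  ]
}}

```text
time: 8.85
eef_pos: [0.4919, -0.0552, 0.1721]
eef_rot: [[-0.876, 0.483, 0.001], [0.483, 0.876, 0.0], [-0.0, 0.001, -1.0]]
contact_force: [0.7, 0.2, -1.4]
grip_width: 0.0288
```

```bash
python3 path.py 0.58,0.04,7.9 23,25,27
```

```text
t 8.85 tool F [-0.56  0.51  1.36] tool M [-0.22 -0.04  0.01] pos [491.86 -55.19 172.14] cmd [491.81 -55.37] dyaw -0.1609329106435018 g 28.8
drainer xy [ -49.77 -114.22]
[[-0.5, 0.2, 0.01, 0, 0, 0, 2.4], [-0.5, 0.39, 0.02, 0, 0, 0, 5.1], [-0.5, 0.59, 0.04, 0, 0, 0, 7.5]]
```

Emit:
{"method": "drive_tool", "body": {
  "series": [
    [-0.5, 0.2, 0.02, 0, 0, 0, 2.4],
    [-0.5, 0.39, 0.03, 0, 0, 0, 5.1],
    [-0.5, 0.59, 0.05, 0, 0, 0, 7.5]
  ]
}}

```text
time: 9.15
eef_pos: [0.4869, -0.052, 0.1721]
eef_rot: [[-0.805, 0.593, 0.001], [0.593, 0.805, 0.0], [-0.0, 0.001, -1.0]]
contact_force: [1.0, 0.1, -1.5]
grip_width: 0.0289
```

```bash
python3 path.py 0.59,0.05,7.5 29,31,33
```

```text
t 9.15 tool F [-0.75  0.64  1.54] tool M [-0.12 -0.03  0.03] pos [486.91 -51.98 172.14] cmd [486.87 -52.09] dyaw -0.15446559449504446 g 28.9
drainer xy [ -54.81 -111.16]
[[-0.5, 0.19, -0.0, 0, 0, 0, 2.7], [-0.5, 0.39, 0.01, 0, 0, 0, 5.1], [-0.5, 0.58, 0.03, 0, 0, 0, 7.7]]
```

Emit:
{"method": "drive_tool", "body": {
  "series": [
    [-0.5, 0.19, 0.01, 0, 0, 0, 2.7],
    [-0.5, 0.39, 0.02, 0, 0, 0, 5.1],
    [-0.5, 0.58, 0.04, 0, 0, 0, 7.7]
  ]
}}

```text
time: 9.45
eef_pos: [0.4825, -0.0482, 0.1722]
eef_rot: [[-0.718, 0.696, 0.001], [0.696, 0.718, 0.0], [-0.0, 0.001, -1.0]]
contact_force: [-0.1, 0.2, -2.8]
grip_width: 0.0289
```

```bash
python3 path.py 0.58,0.04,7.7 35,37,39
```

```text
t 9.45 tool F [0.16 0.06 2.83] tool M [-0.18  0.05  0.01] pos [482.49 -48.24 172.18] cmd [482.43 -48.34] dyaw -0.15840868325419194 g 28.9
drainer xy [ -59.35 -107.57]
[[-0.5, 0.2, -0.01, 0, 0, 0, 2.4], [-0.5, 0.39, 0.01, 0, 0, 0, 5.1], [-0.5, 0.59, 0.03, 0, 0, 0, 7.5]]
```

Emit:
{"method": "drive_tool", "body": {
  "series": [
    [-0.5, 0.2, 0.0, 0, 0, 0, 2.4],
    [-0.5, 0.39, 0.02, 0, 0, 0, 5.1],
    [-0.5, 0.59, 0.04, 0, 0, 0, 7.5]
  ]
}}

```text
time: 9.75
eef_pos: [0.4786, -0.0439, 0.1722]
eef_rot: [[-0.622, 0.783, 0.001], [0.783, 0.622, 0.0], [-0.0, 0.001, -1.0]]
contact_force: [0.2, 1.1, -1.8]
grip_width: 0.0287
```

```bash
python3 path.py 0.59,0.04,7.5 41,43,45
```

```text
t 9.75 tool F [0.76 0.84 1.75] tool M [-0.12 -0.   -0.07] pos [478.58 -43.88 172.18] cmd [478.46 -43.96] dyaw -0.1526559805444292 g 28.7
drainer xy [ -63.4  -103.33]
[[-0.5, 0.19, -0.01, 0, 0, 0, 2.6], [-0.5, 0.39, 0.01, 0, 0, 0, 5.1], [-0.5, 0.58, 0.03, 0, 0, 0, 7.7]]
```

Emit:
{"method": "drive_tool", "body": {
  "series": [
    [-0.5, 0.19, 0.01, 0, 0, 0, 2.6],
    [-0.5, 0.39, 0.02, 0, 0, 0, 5.1],
    [-0.5, 0.58, 0.04, 0, 0, 0, 7.7]
  ]
}}

```text
time: 10.05
eef_pos: [0.4752, -0.0391, 0.1722]
eef_rot: [[-0.511, 0.86, 0.001], [0.86, 0.511, 0.0], [-0.0, 0.001, -1.0]]
contact_force: [0.6, 0.4, -1.1]
grip_width: 0.0289
```

```bash
python3 path.py 0.58,0.04,7.7 47,49,51
```

```text
t 10.05 tool F [0.05 0.7  1.11] tool M [-0.08 -0.04 -0.02] pos [475.24 -39.1  172.18] cmd [475.15 -39.18] dyaw -0.1563965755772852 g 28.9
drainer xy [-66.88 -98.66]
[[-0.5, 0.2, -0.01, 0, 0, 0, 2.5], [-0.5, 0.39, 0.0, 0, 0, 0, 5.0], [-0.5, 0.59, 0.03, 0, 0, 0, 7.6]]
```

Emit:
{"method": "drive_tool", "body": {
  "series": [
    [-0.5, 0.2, 0.01, 0, 0, 0, 2.5],
    [-0.5, 0.39, 0.02, 0, 0, 0, 5.0],
    [-0.5, 0.59, 0.05, 0, 0, 0, 7.6]
  ]
}}

```text
time: 10.35
eef_pos: [0.4726, -0.0338, 0.1721]
eef_rot: [[-0.393, 0.92, 0.001], [0.92, 0.393, -0.0], [-0.0, 0.001, -1.0]]
contact_force: [0.3, -0.1, -2.1]
grip_width: 0.029
```

```bash
python3 path.py 0.59,0.05,7.6 53,55,57
```

```text
t 10.35 tool F [-0.21  0.2   2.06] tool M [-0.11  0.01  0.01] pos [472.62 -33.82 172.15] cmd [472.56 -33.86] dyaw -0.15387097204325964 g 29.0
drainer xy [-69.67 -93.46]
[[-0.5, 0.19, -0.02, 0, 0, 0, 2.4], [-0.5, 0.38, -0.0, 0, 0, 0, 5.1], [-0.5, 0.58, 0.02, 0, 0, 0, 7.5]]
```

Emit:
{"method": "drive_tool", "body": {
  "series": [
    [-0.5, 0.19, 0.0, 0, 0, 0, 2.4],
    [-0.5, 0.38, 0.02, 0, 0, 0, 5.1],
    [-0.5, 0.58, 0.04, 0, 0, 0, 7.5]
  ]
}}

```text
time: 10.65
eef_pos: [0.4707, -0.0283, 0.1721]
eef_rot: [[-0.269, 0.963, 0.001], [0.963, 0.269, -0.0], [-0.0, 0.0, -1.0]]
contact_force: [0.1, 0.0, -0.9]
grip_width: 0.0287
```

```bash
sed -i 's/0.5452, 0.0574/0.5454, 0.0575/' state.json; python3 path.py 0.58,0.04,7.5 59,61,63
```

```text
t 10.65 tool F [-0.01  0.08  0.93] tool M [-0.02 -0.04  0.  ] pos [470.67 -28.34 172.14] cmd [470.63 -28.37] dyaw -0.1498401280754479 g 28.7
drainer xy [-71.99 -88.15]
[[-0.5, 0.2, 0.0, 0, 0, 0, 2.6], [-0.5, 0.39, 0.01, 0, 0, 0, 4.8], [-0.5, 0.59, 0.03, 0, 0, 0, 7.0]]
```

Emit:
{"method": "drive_tool", "body": {
  "series": [
    [-0.5, 0.2, 0.0, 0, 0, 0, 2.6],
    [-0.5, 0.39, 0.01, 0, 0, 0, 4.8],
    [-0.5, 0.59, 0.03, 0, 0, 0, 7.0]
  ]
}}

```text
time: 10.95
eef_pos: [0.4693, -0.0226, 0.1722]
eef_rot: [[-0.15, 0.989, 0.001], [0.989, 0.15, -0.0], [-0.0, 0.001, -1.0]]
contact_force: [0.5, 0.7, -0.9]
grip_width: 0.0291
```

```bash
python3 path.py 0.59,0.03,7.0 65,67,69,71
```

```text
t 10.95 tool F [0.6  0.56 0.9 ] tool M [-0.02 -0.05  0.07] pos [469.33 -22.58 172.17] cmd [469.31 -22.61] dyaw -0.13555092950280942 g 29.1
drainer xy [-73.51 -82.43]
[[-0.5, 0.19, 0.0, 0, 0, 0, 2.0], [-0.5, 0.39, 0.01, 0, 0, 0, 3.7], [-0.5, 0.59, 0.02, 0, 0, 0, 5.3], [-0.5, 0.79, 0.04, 0, 0, 0, 6.7]]
```

Emit:
{"method": "drive_tool", "body": {
  "series": [
    [-0.5, 0.19, 0.0, 0, 0, 0, 2.0],
    [-0.5, 0.39, 0.01, 0, 0, 0, 3.7],
    [-0.5, 0.59, 0.03, 0, 0, 0, 5.3],
    [-0.5, 0.79, 0.04, 0, 0, 0, 6.7]
  ]
}}

```text
time: 11.35
eef_pos: [0.4684, -0.0147, 0.1721]
eef_rot: [[-0.034, 0.999, 0.0], [0.999, 0.034, 0.0], [-0.0, 0.0, -1.0]]
contact_force: [-0.5, -0.1, -1.9]
grip_width: 0.0287
```

```bash
python3 path.py 0.79,0.04,6.7 73,75,77,79,81,83,85
```

```text
t 11.35 tool F [-0.04 -0.52  1.87] tool M [-0.01 -0.01  0.01] pos [468.42 -14.71 172.1 ] cmd [468.5  -14.74] dyaw -0.10474652210819717 g 28.7
drainer xy [-74.66 -74.6 ]
[[-0.5, 0.2, -0.0, 0, 0, 0, 1.2], [-0.5, 0.4, -0.0, 0, 0, 0, 2.0], [-0.5, 0.6, 0.01, 0, 0, 0, 2.9], [-0.5, 0.8, 0.01, 0, 0, 0, 3.4], [-0.5, 0.99, 0.03, 0, 0, 0, 3.8], [-0.5, 1.19, 0.04, 0, 0, 0, 3.9], [-0.5, 1.39, 0.05, 0, 0, 0, 3.9]]
```

Emit:
{"method": "drive_tool", "body": {
  "series": [
    [-0.5, 0.2, 0, 0, 0, 0, 1.2],
    [-0.5, 0.4, 0, 0, 0, 0, 2.0],
    [-0.5, 0.6, 0.01, 0, 0, 0, 2.9],
    [-0.5, 0.8, 0.01, 0, 0, 0, 3.4],
    [-0.5, 0.99, 0.03, 0, 0, 0, 3.8],
    [-0.5, 1.19, 0.04, 0, 0, 0, 3.9],
    [-0.5, 1.39, 0.05, 0, 0, 0, 3.9]
  ]
}}

```text
time: 12.05
eef_pos: [0.4685, -0.0007, 0.1721]
eef_rot: [[0.031, 1.0, 0.0], [1.0, -0.031, -0.0], [0.0, 0.0, -1.0]]
contact_force: [-0.0, -0.4, -2.1]
grip_width: 0.0287
```

```bash
python3 path.py 1.39,0.05,3.9 89,93,97,101,105,109
```

```text
t 12.05 tool F [-0.37 -0.04  2.09] tool M [-0.03  0.01  0.01] pos [468.52  -0.73 172.07] cmd [468.5   -0.84] dyaw 0.017515348957070485 g 28.7
drainer xy [-75.01 -60.62]
[[-0.5, 0.4, 0.0, 0, 0, 0, -0.0], [-0.5, 0.8, 0.0, 0, 0, 0, -0.0], [-0.5, 1.2, 0.0, 0, 0, 0, -0.0], [-0.5, 1.6, 0.0, 0, 0, 0, -0.0], [-0.5, 2.0, 0.0, 0, 0, 0, -0.0], [-0.5, 2.4, 0.0, 0, 0, 0, -0.0]]
```

Emit:
{"method": "drive_tool", "body": {
  "series": [
    [-0.5, 0.4, 0, 0, 0, 0, 0],
    [-0.5, 0.8, 0, 0, 0, 0, 0],
    [-0.5, 1.2, 0, 0, 0, 0, 0],
    [-0.5, 1.6, 0, 0, 0, 0, 0],
    [-0.5, 2.0, 0, 0, 0, 0, 0],
    [-0.5, 2.4, 0, 0, 0, 0, 0]
  ]
}}

```text
time: 12.65
eef_pos: [0.4693, 0.0235, 0.1721]
eef_rot: [[0.031, 1.0, 0.0], [1.0, -0.031, 0.0], [0.0, 0.0, -1.0]]
contact_force: [-0.2, 0.1, -1.9]
grip_width: 0.0287
```

```bash
python3 path.py 2.4,0,0 113,133
```

```text
t 12.65 tool F [ 0.11 -0.24  1.86] tool M [-0.01  0.07  0.02] pos [469.25  23.46 172.07] cmd [469.26  23.15] dyaw 0.021031772077617594 g 28.7
drainer xy [-75.04 -36.42]
[[-0.5, 0.4, 0.0, 0, 0, 0, -0.0], [-0.5, 2.4, 0.0, 0, 0, 0, -0.0]]
```

Emit:
{"method": "drive_tool", "body": {
  "series": [
    [-0.5, 0.4, 0, 0, 0, 0, 0],
    [-0.5, 0.8, 0, 0, 0, 0, 0],
    [-0.5, 1.2, 0, 0, 0, 0, 0],
    [-0.5, 1.6, 0, 0, 0, 0, 0],
    [-0.5, 2.0, 0, 0, 0, 0, 0],
    [-0.5, 2.4, 0, 0, 0, 0, 0]
  ]
}}

```text
time: 13.25
eef_pos: [0.47, 0.0474, 0.1721]
eef_rot: [[0.031, 1.0, 0.0], [1.0, -0.031, -0.0], [-0.0, 0.0, -1.0]]
contact_force: [0.4, -0.6, -2.0]
grip_width: 0.0286
```

Emit:
{"method": "drive_tool", "body": {
  "series": [
    [-0.5, 0.4, 0, 0, 0, 0, 0],
    [-0.5, 0.8, 0, 0, 0, 0, 0],
    [-0.5, 1.2, 0, 0, 0, 0, 0],
    [-0.5, 1.6, 0, 0, 0, 0, 0],
    [-0.5, 2.0, 0, 0, 0, 0, 0],
    [-0.5, 2.3, 0, 0, 0, 0, 0]
  ]
}}

```text
time: 13.85
eef_pos: [0.4707, 0.0704, 0.1721]
eef_rot: [[0.031, 1.0, 0.0], [1.0, -0.031, 0.0], [0.0, 0.0, -1.0]]
contact_force: [-0.2, -0.4, -2.0]
grip_width: 0.0288
```

```bash
python3 path.py 4.7,0,0 156,160
```

```text
t 13.85 tool F [-0.4  -0.21  1.98] tool M [-0.01 -0.04 -0.02] pos [470.71  70.43 172.05] cmd [470.75  70.13] dyaw 0.026909970252087547 g 28.8
drainer xy [-75.06  10.57]
[[-0.5, 0.0, 0.0, 0, 0, 0, -0.0], [-0.5, 0.4, 0.0, 0, 0, 0, -0.0]]
```

Emit:
{"method": "drive_tool", "body": {
  "series": [
    [-0.5, 0, 0.17, 0, 0, 0, 0],
    [-0.5, 0, 0.17, 0, 0, 0, 0]
  ]
}}

```text
time: 14.05
eef_pos: [0.4717, 0.0702, 0.1718]
eef_rot: [[0.031, 1.0, -0.002], [1.0, -0.031, 0.0], [0.0, -0.002, -1.0]]
contact_force: [-2.1, -0.0, -1.3]
grip_width: 0.0285
```

Emit:
{"method": "drive_tool", "body": {
  "series": [
    [-0.5, 0, -0.34, 0, 0, 0, 0],
    [-0.5, 0, -0.34, 0, 0, 0, 0]
  ]
}}

```text
time: 14.25
eef_pos: [0.4692, 0.0699, 0.1722]
eef_rot: [[0.031, 1.0, 0.001], [1.0, -0.031, -0.0], [-0.0, 0.001, -1.0]]
contact_force: [-0.3, 0.0, -2.1]
grip_width: 0.0289
```

Emit:
{"method": "drive_tool", "body": {
  "series": [
    [-0.5, 0, 0.17, 0, 0, 0, 0],
    [-0.5, 0, 0.17, 0, 0, 0, 0]
  ]
}}

```text
time: 14.45
eef_pos: [0.4712, 0.0699, 0.1722]
eef_rot: [[0.032, 1.0, 0.001], [1.0, -0.032, -0.0], [-0.0, 0.001, -1.0]]
contact_force: [0.4, -0.3, -1.2]
grip_width: 0.0286
```

```bash
sed -i 's/0.5454, 0.0575, -0.0315/0.5453, 0.0575, -0.0300/' state.json; cat state.json; python3 path.py - 158,160,162,164,166
```

```text
{"cmd": [470.75256763282744, 70.12844105441854, 1.5390464987582932], "dr": [0.5453, 0.0575, -0.0300]}t 14.45 tool F [-0.26  0.38  1.25] tool M [-0.02 -0.04 -0.  ] pos [471.15  69.93 172.19] cmd [470.75  70.13] dyaw 0.008174959700091728 g 28.6
drainer xy [-74.49  10.2 ]
[[-0.5, 0.19, -0.01, 0, 0, 0, -0.1], [-0.5, 0.39, -0.01, 0, 0, 0, -0.1], [-0.5, 0.59, -0.01, 0, 0, 0, -0.1], [-0.5, 0.79, -0.01, 0, 0, 0, -0.1], [-0.5, 0.99, -0.01, 0, 0, 0, 0.2]]
```

Emit:
{"method": "drive_tool", "body": {
  "series": [
    [-0.5, 0.19, -0.02, 0, 0, 0, -0.1],
    [-0.5, 0.39, -0.03, 0, 0, 0, -0.1],
    [-0.5, 0.59, -0.03, 0, 0, 0, -0.1],
    [-0.5, 0.79, -0.03, 0, 0, 0, -0.1],
    [-0.5, 0.99, -0.02, 0, 0, 0, 0.2]
  ]
}}

```text
time: 14.95
eef_pos: [0.4708, 0.0802, 0.1721]
eef_rot: [[0.035, 0.999, 0.0], [0.999, -0.035, -0.0], [-0.0, 0.0, -1.0]]
contact_force: [-0.3, 0.3, -2.0]
grip_width: 0.0285
```

```bash
python3 path.py 0.99,-0.02,0.2 168,170,172
```

```text
t 14.95 tool F [ 0.27 -0.28  2.04] tool M [-0.05  0.05 -0.02] pos [470.8   80.19 172.06] cmd [470.87  80.03] dyaw 0.009963698133399495 g 28.5
drainer xy [-75.15  20.45]
[[-0.5, 0.2, 0.01, 0, 0, 0, 0.3], [-0.5, 0.4, 0.01, 0, 0, 0, 1.0], [-0.5, 0.6, 0.02, 0, 0, 0, 1.7]]
```

Emit:
{"method": "drive_tool", "body": {
  "series": [
    [-0.5, 0.2, 0.01, 0, 0, 0, 0.3],
    [-0.5, 0.4, 0.01, 0, 0, 0, 1.0],
    [-0.5, 0.6, 0.02, 0, 0, 0, 1.7]
  ]
}}

```text
time: 15.25
eef_pos: [0.4712, 0.0862, 0.1721]
eef_rot: [[0.065, 0.998, 0.0], [0.998, -0.065, 0.0], [0.0, 0.0, -1.0]]
contact_force: [-0.3, 0.7, -1.5]
grip_width: 0.0289
```

```bash
python3 path.py 0.6,0.02,1.7 174,176,178
```

```text
t 15.25 tool F [ 0.7  -0.37  1.47] tool M [ 0.01 -0.02 -0.02] pos [471.24  86.16 172.08] cmd [471.28  86.02] dyaw -0.03580433201853204 g 28.9
drainer xy [-74.88  26.43]
[[-0.5, 0.2, 0.0, 0, 0, 0, 1.1], [-0.5, 0.4, 0.01, 0, 0, 0, 2.3], [-0.5, 0.6, 0.03, 0, 0, 0, 3.8]]
```

Emit:
{"method": "drive_tool", "body": {
  "series": [
    [-0.5, 0.2, 0.0, 0, 0, 0, 1.1],
    [-0.5, 0.4, 0.01, 0, 0, 0, 2.3],
    [-0.5, 0.6, 0.03, 0, 0, 0, 3.8]
  ]
}}

```text
time: 15.55
eef_pos: [0.4719, 0.0921, 0.172]
eef_rot: [[0.132, 0.991, -0.0], [0.991, -0.132, 0.0], [0.0, -0.0, -1.0]]
contact_force: [0.3, 0.3, -1.5]
grip_width: 0.0289
```

```bash
python3 path.py 0.6,0.03,3.8 180,182,184
```

```text
t 15.55 tool F [0.28 0.23 1.54] tool M [0.05 0.05 0.04] pos [471.9   92.07 172.04] cmd [471.97  91.99] dyaw -0.09254354416441983 g 28.9
drainer xy [-74.41  32.35]
[[-0.5, 0.2, 0.01, 0, 0, 0, 1.6], [-0.5, 0.39, 0.02, 0, 0, 0, 3.3], [-0.5, 0.59, 0.04, 0, 0, 0, 5.4]]
```

Emit:
{"method": "drive_tool", "body": {
  "series": [
    [-0.5, 0.2, 0.01, 0, 0, 0, 1.6],
    [-0.5, 0.39, 0.02, 0, 0, 0, 3.3],
    [-0.5, 0.59, 0.04, 0, 0, 0, 5.4]
  ]
}}

```text
time: 15.85
eef_pos: [0.4731, 0.0979, 0.1721]
eef_rot: [[0.225, 0.974, 0.0], [0.974, -0.225, 0.0], [0.0, 0.0, -1.0]]
contact_force: [0.2, -0.2, -1.9]
grip_width: 0.0289
```

```bash
python3 path.py 0.59,0.04,5.4 186,188,190
```

```text
t 15.85 tool F [-0.16  0.28  1.88] tool M [ 0.    0.02 -0.01] pos [473.09  97.87 172.08] cmd [473.14  97.78] dyaw -0.11230000844400743 g 28.9
drainer xy [-73.39  38.19]
[[-0.5, 0.2, 0.0, 0, 0, 0, 2.1], [-0.5, 0.39, 0.02, 0, 0, 0, 4.6], [-0.5, 0.59, 0.04, 0, 0, 0, 7.0]]
```

Emit:
{"method": "drive_tool", "body": {
  "series": [
    [-0.5, 0.2, 0.0, 0, 0, 0, 2.1],
    [-0.5, 0.39, 0.02, 0, 0, 0, 4.6],
    [-0.5, 0.59, 0.04, 0, 0, 0, 7.0]
  ]
}}

```text
time: 16.15
eef_pos: [0.4748, 0.1035, 0.172]
eef_rot: [[0.343, 0.939, 0.0], [0.939, -0.343, -0.0], [-0.0, 0.0, -1.0]]
contact_force: [0.2, -0.9, -1.1]
grip_width: 0.0289
```

```bash
python3 path.py 0.59,0.04,7.0 192,194,196
```

```text
t 16.15 tool F [-0.75  0.44  1.14] tool M [ 0.04 -0.05 -0.02] pos [474.79 103.53 172.05] cmd [474.84 103.45] dyaw -0.1340838746364863 g 28.9
drainer xy [-71.86  43.89]
[[-0.5, 0.19, 0.0, 0, 0, 0, 2.6], [-0.5, 0.39, 0.01, 0, 0, 0, 5.0], [-0.5, 0.58, 0.04, 0, 0, 0, 7.7]]
```

Emit:
{"method": "drive_tool", "body": {
  "series": [
    [-0.5, 0.19, 0.0, 0, 0, 0, 2.6],
    [-0.5, 0.39, 0.01, 0, 0, 0, 5.0],
    [-0.5, 0.58, 0.04, 0, 0, 0, 7.7]
  ]
}}

```text
time: 16.45
eef_pos: [0.4772, 0.1089, 0.1721]
eef_rot: [[0.466, 0.885, 0.0], [0.885, -0.466, 0.0], [0.0, 0.0, -1.0]]
contact_force: [-0.4, 0.2, -1.6]
grip_width: 0.0286
```

```bash
python3 path.py 0.58,0.04,7.7 198,200,202
```

```text
t 16.45 tool F [ 0.01 -0.46  1.57] tool M [ 0.06 -0.   -0.02] pos [477.18 108.87 172.07] cmd [477.2  108.76] dyaw -0.13834355699324333 g 28.6
drainer xy [-69.63  49.3 ]
[[-0.5, 0.2, 0.0, 0, 0, 0, 2.4], [-0.5, 0.39, 0.01, 0, 0, 0, 5.0], [-0.5, 0.59, 0.03, 0, 0, 0, 7.2]]
```

Emit:
{"method": "drive_tool", "body": {
  "series": [
    [-0.5, 0.2, 0.0, 0, 0, 0, 2.4],
    [-0.5, 0.39, 0.01, 0, 0, 0, 5.0],
    [-0.5, 0.59, 0.03, 0, 0, 0, 7.2]
  ]
}}

```text
time: 16.75
eef_pos: [0.4802, 0.1139, 0.1721]
eef_rot: [[0.573, 0.82, 0.0], [0.82, -0.573, 0.0], [0.0, 0.0, -1.0]]
contact_force: [1.0, 0.3, -1.2]
grip_width: 0.0283
```

```bash
python3 path.py 0.59,0.03,7.2 204,206,208,210
```

```text
t 16.75 tool F [0.81 0.61 1.17] tool M [ 0.03 -0.01 -0.01] pos [480.19 113.92 172.06] cmd [480.2  113.85] dyaw -0.13285399106578213 g 28.3
drainer xy [-66.78  54.45]
[[-0.5, 0.19, 0.0, 0, 0, 0, 2.1], [-0.5, 0.39, 0.01, 0, 0, 0, 3.9], [-0.5, 0.59, 0.02, 0, 0, 0, 5.6], [-0.5, 0.79, 0.04, 0, 0, 0, 7.2]]
```

Emit:
{"method": "drive_tool", "body": {
  "series": [
    [-0.5, 0.19, 0.0, 0, 0, 0, 2.1],
    [-0.5, 0.39, 0.01, 0, 0, 0, 3.9],
    [-0.5, 0.59, 0.02, 0, 0, 0, 5.6],
    [-0.5, 0.79, 0.04, 0, 0, 0, 7.2]
  ]
}}

```text
time: 17.15
eef_pos: [0.485, 0.1202, 0.172]
eef_rot: [[0.671, 0.742, 0.0], [0.742, -0.671, -0.0], [-0.0, 0.0, -1.0]]
contact_force: [0.5, 0.8, -1.8]
grip_width: 0.0287
```

```bash
python3 path.py 0.79,0.04,7.2 212,214,216,218,220,222,224
```

```text
t 17.15 tool F [ 0.95 -0.14  1.85] tool M [ 0.07 -0.01 -0.01] pos [485.03 120.2  172.03] cmd [485.04 120.11] dyaw -0.10057152767059203 g 28.7
drainer xy [-62.12  60.86]
[[-0.5, 0.2, -0.0, 0, 0, 0, 1.2], [-0.5, 0.39, -0.0, 0, 0, 0, 2.3], [-0.5, 0.59, 0.01, 0, 0, 0, 3.1], [-0.5, 0.79, 0.02, 0, 0, 0, 3.9], [-0.5, 0.99, 0.03, 0, 0, 0, 4.3], [-0.5, 1.19, 0.05, 0, 0, 0, 4.7], [-0.5, 1.39, 0.06, 0, 0, 0, 4.7]]
```

Emit:
{"method": "drive_tool", "body": {
  "series": [
    [-0.5, 0.2, 0, 0, 0, 0, 1.2],
    [-0.5, 0.39, 0, 0, 0, 0, 2.3],
    [-0.5, 0.59, 0.01, 0, 0, 0, 3.1],
    [-0.5, 0.79, 0.02, 0, 0, 0, 3.9],
    [-0.5, 0.99, 0.03, 0, 0, 0, 4.3],
    [-0.5, 1.19, 0.05, 0, 0, 0, 4.7],
    [-0.5, 1.39, 0.06, 0, 0, 0, 4.7]
  ]
}}

```text
time: 17.85
eef_pos: [0.4949, 0.1301, 0.1721]
eef_rot: [[0.728, 0.686, 0.0], [0.686, -0.728, 0.0], [0.0, 0.0, -1.0]]
contact_force: [0.1, -0.2, -1.3]
grip_width: 0.0288
```

```bash
python3 path.py 1.39,0.06,4.7 228,232,236,240
```

```text
t 17.85 tool F [-0.09  0.18  1.32] tool M [ 0.03 -0.07  0.03] pos [494.86 130.1  172.06] cmd [494.79 130.03] dyaw 0.009021917202642728 g 28.8
drainer xy [-52.59  71.05]
[[-0.5, 0.4, 0.0, 0, 0, 0, -0.0], [-0.5, 0.8, 0.0, 0, 0, 0, -0.0], [-0.5, 1.2, 0.0, 0, 0, 0, -0.0], [-0.5, 1.6, 0.0, 0, 0, 0, -0.0]]
```

Now to just before the keeper ramp, raising the grip for the keeper push.

Emit:
{"method": "drive_tool", "body": {
  "series": [
    [-0.5, 0.4, 0, 0, 0, 0, 0],
    [-0.5, 0.8, 0, 0, 0, 0, 0],
    [-0.5, 1.2, 0, 0, 0, 0, 0],
    [-0.5, 1.4, 0, 0, 0, 0, 0],
    [-0.5, 1.4, 0, 0, 0, 0, 0]
  ],
  "newtons": 14
}}

```text
time: 18.35
eef_pos: [0.5052, 0.1398, 0.172]
eef_rot: [[0.728, 0.686, 0.0], [0.686, -0.728, 0.0], [0.0, 0.0, -1.0]]
contact_force: [0.7, -0.5, -1.6]
grip_width: 0.0288
```

```bash
python3 path.py 1.4,0,0 240,244; python3 - <<'E'
from workcell import robot
from h import *
for c in ["wrist","scene","side"]:
    p,d=robot.read_camera(c); cv2.imwrite(f"pics/{c}4.png",p)
a=cv2.imread("pics/scene4.png")[100:260,160:340]; b=cv2.imread("pics/side4.png")[130:290,180:340]
cv2.imwrite("pics/c4.png",np.hstack([cv2.resize(a,(400,356)),cv2.resize(b,(356,356))]))
E
```

```text
t 18.35 tool F [0.17 0.9  1.56] tool M [ 0.1  -0.03  0.06] pos [505.16 139.8  172.  ] cmd [504.98 139.63] dyaw 0.03343396588870528 g 28.8
drainer xy [-42.59  81.06]
[[-0.5, 0.2, 0.0, 0, 0, 0, -0.0], [-0.5, 0.6, 0.0, 0, 0, 0, -0.0]]
```

View pics/wrist4.png

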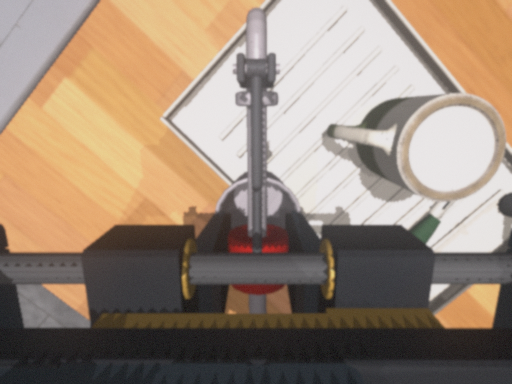

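View pics/c4.png

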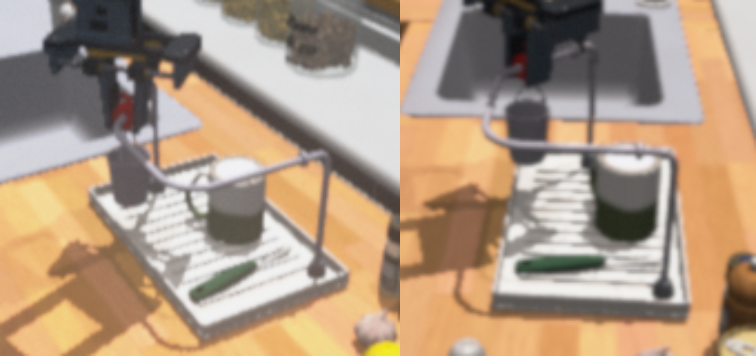

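Emit:
{"method": "drive_tool", "body": {
  "series": [
    [-0.5, 0.2, 0, 0, 0, 0, 0],
    [-0.5, 0.4, 0, 0, 0, 0, 0],
    [-0.5, 0.6, 0, 0, 0, 0, 0]
  ]
}}

```text
time: 18.8
eef_pos: [0.5091, 0.1436, 0.1719]
eef_rot: [[0.728, 0.686, -0.001], [0.686, -0.728, -0.0], [-0.001, -0.0, -1.0]]
contact_force: [-0.2, -0.3, -2.5]
grip_width: 0.0288
```

Emit:
{"method": "drive_tool", "body": {
  "series": [
    [-0.5, 0.2, 0, 0, 0, 0, 0],
    [-0.5, 0.4, 0, 0, 0, 0, 0],
    [-0.5, 0.6, 0, 0, 0, 0, 0]
  ]
}}

```text
time: 19.1
eef_pos: [0.5136, 0.1478, 0.1719]
eef_rot: [[0.728, 0.686, -0.001], [0.686, -0.728, -0.0], [-0.001, -0.0, -1.0]]
contact_force: [-0.3, -0.7, -3.0]
grip_width: 0.0285
```

```bash
python3 path.py 1.2,0,0 252,296
```

```text
t 19.1 tool F [-0.72  0.31  3.03] tool M [ 0.06 -0.2   0.01] pos [513.56 147.81 171.89] cmd [513.71 147.86] dyaw 0.01678949772215791 g 28.5
drainer xy [-34.43  89.31]
[[-0.5, 0.2, 0.0, 0, 0, 0, -0.0], [-0.5, 4.6, 0.0, 0, 0, 0, -0.0]]
```

Emit:
{"method": "drive_tool", "body": {
  "series": [
    [-0.5, 0.2, 0, 0, 0, 0, 0],
    [-0.5, 0.4, 0, 0, 0, 0, 0],
    [-0.5, 0.6, 0, 0, 0, 0, 0]
  ]
}}

```text
time: 19.4
eef_pos: [0.518, 0.152, 0.172]
eef_rot: [[0.728, 0.686, -0.0], [0.686, -0.728, -0.0], [-0.0, -0.0, -1.0]]
contact_force: [-0.3, -1.1, -2.7]
grip_width: 0.0286
```

Emit:
{"method": "drive_tool", "body": {
  "series": [
    [-0.5, 0.2, 0, 0, 0, 0, 0],
    [-0.5, 0.4, 0, 0, 0, 0, 0],
    [-0.5, 0.6, 0, 0, 0, 0, 0]
  ]
}}

```text
time: 19.7
eef_pos: [0.5224, 0.1561, 0.172]
eef_rot: [[0.728, 0.686, -0.0], [0.686, -0.728, -0.0], [-0.0, 0.0, -1.0]]
contact_force: [-1.1, -0.3, -2.4]
grip_width: 0.0288
```

Emit:
{"method": "drive_tool", "body": {
  "series": [
    [-0.5, 0.2, 0, 0, 0, 0, 0],
    [-0.5, 0.4, 0, 0, 0, 0, 0],
    [-0.5, 0.6, 0, 0, 0, 0, 0]
  ]
}}

```text
time: 20.0
eef_pos: [0.527, 0.1604, 0.1721]
eef_rot: [[0.728, 0.686, 0.001], [0.686, -0.728, 0.0], [0.001, 0.0, -1.0]]
contact_force: [-0.5, 0.5, -2.4]
grip_width: 0.0288
```

```bash
python3 path.py 1.8,0,0 296
```

```text
t 20.0 tool F [-0.01 -0.75  2.42] tool M [ 0.09 -0.13  0.01] pos [527.04 160.39 172.1 ] cmd [526.82 160.2 ] dyaw 0.018021821033745836 g 28.8
drainer xy [-21.34 102.3 ]
[[-0.5, 2.8, 0.0, 0, 0, 0, -0.0]]
```

Emit:
{"method": "drive_tool", "body": {
  "series": [
    [-0.5, 0.2, 0, 0, 0, 0, 0],
    [-0.5, 0.4, 0, 0, 0, 0, 0],
    [-0.5, 0.6, 0, 0, 0, 0, 0]
  ]
}}

```text
time: 20.3
eef_pos: [0.5314, 0.1645, 0.1721]
eef_rot: [[0.728, 0.686, 0.0], [0.686, -0.728, 0.0], [0.0, 0.0, -1.0]]
contact_force: [0.4, 0.3, -1.8]
grip_width: 0.029
```

Emit:
{"method": "drive_tool", "body": {
  "series": [
    [-0.5, 0.2, 0, 0, 0, 0, 0],
    [-0.5, 0.4, 0, 0, 0, 0, 0],
    [-0.5, 0.6, 0, 0, 0, 0, 0]
  ]
}}

```text
time: 20.6
eef_pos: [0.5356, 0.1685, 0.1721]
eef_rot: [[0.728, 0.686, 0.0], [0.686, -0.728, 0.0], [0.0, 0.0, -1.0]]
contact_force: [0.3, -0.1, -2.1]
grip_width: 0.0287
```

Emit:
{"method": "drive_tool", "body": {
  "series": [
    [-0.5, 0.2, 0, 0, 0, 0, 0],
    [-0.5, 0.4, 0, 0, 0, 0, 0],
    [-0.5, 0.6, 0, 0, 0, 0, 0]
  ]
}}

```text
time: 20.9
eef_pos: [0.54, 0.1726, 0.1721]
eef_rot: [[0.728, 0.686, 0.0], [0.686, -0.728, 0.0], [0.0, 0.0, -1.0]]
contact_force: [-0.1, -0.3, -3.1]
grip_width: 0.0287
```

```bash
python3 path.py 1.8,0,0 296
```

```text
t 20.9 tool F [-0.3   0.11  3.1 ] tool M [ 0.03 -0.12  0.02] pos [540.   172.63 172.06] cmd [539.92 172.54] dyaw 0.018775757577460483 g 28.7
drainer xy [ -8.76 114.92]
[[-0.5, 1.0, 0.0, 0, 0, 0, -0.0]]
```

Emit:
{"method": "drive_tool", "body": {
  "series": [
    [-0.5, 0.2, 0, 0, 0, 0, 0],
    [-0.5, 0.4, 0, 0, 0, 0, 0],
    [-0.5, 0.6, 0, 0, 0, 0, 0]
  ]
}}

```text
time: 21.2
eef_pos: [0.5444, 0.1768, 0.1721]
eef_rot: [[0.728, 0.686, 0.0], [0.686, -0.728, 0.0], [0.0, 0.0, -1.0]]
contact_force: [0.2, -0.4, -1.8]
grip_width: 0.0287
```

Emit:
{"method": "drive_tool", "body": {
  "series": [
    [-0.5, 0.1, 0, 0, 0, 0, 0],
    [-0.5, 0.2, 0, 0, 0, 0, 0]
  ]
}}

```text
time: 21.4
eef_pos: [0.5463, 0.1784, 0.1724]
eef_rot: [[0.728, 0.686, 0.002], [0.686, -0.728, 0.001], [0.002, 0.0, -1.0]]
contact_force: [0.2, 1.3, -2.9]
grip_width: 0.0284
```

Emit:
{"method": "drive_tool", "body": {
  "series": [
    [-0.5, 0.1, 0, 0, 0, 0, 0],
    [-0.5, 0.1, 0, 0, 0, 0, 0]
  ]
}}

```text
time: 21.6
eef_pos: [0.5467, 0.1788, 0.1723]
eef_rot: [[0.728, 0.686, 0.001], [0.686, -0.728, 0.0], [0.001, 0.0, -1.0]]
contact_force: [0.2, -0.3, -0.6]
grip_width: 0.0284
```

```bash
python3 path.py 0.9,0,0 296
```

```text
t 21.6 tool F [-0.08  0.36  0.65] tool M [ 0.06  0.12 -0.05] pos [546.68 178.82 172.31] cmd [546.47 178.71] dyaw 0.02378099190650635 g 28.4
drainer xy [ -2.26 121.31]
[[-0.5, 0.1, 0.0, 0, 0, 0, -0.0]]
```

Emit:
{"method": "drive_tool", "body": {
  "series": [
    [-0.5, 0.1, 0, 0, 0, 0, 0],
    [-0.5, 0.1, 0, 0, 0, 0, 0]
  ]
}}

```text
time: 21.8
eef_pos: [0.547, 0.1793, 0.1721]
eef_rot: [[0.728, 0.686, -0.0], [0.686, -0.728, -0.0], [-0.0, 0.0, -1.0]]
contact_force: [0.2, -0.3, -1.2]
grip_width: 0.0288
```

Emit:
{"method": "drive_tool", "body": {
  "series": [
    [-0.5, 0.1, 0, 0, 0, 0, 0],
    [-0.5, 0.1, 0, 0, 0, 0, 0]
  ]
}}

```text
time: 22.0
eef_pos: [0.5478, 0.18, 0.1721]
eef_rot: [[0.728, 0.686, -0.0], [0.686, -0.728, -0.0], [-0.0, 0.0, -1.0]]
contact_force: [0.4, 0.4, -2.4]
grip_width: 0.029
```

```bash
python3 path.py 0.2,0,0 296
```

```text
t 22.0 tool F [ 0.57 -0.01  2.36] tool M [0.03 0.04 0.04] pos [547.85 180.03 172.06] cmd [547.93 180.08] dyaw 0.02021016872168523 g 29.0
drainer xy [ -1.13 122.55]
[[-0.5, -0.1, 0.0, 0, 0, 0, -0.0]]
```

Emit:
{"method": "drive_tool", "body": {
  "series": [
    [-0.5, 0.08, 0, 0, 0, 0, 0],
    [-0.5, 0.08, 0, 0, 0, 0, 0]
  ]
}}

```text
time: 22.2
eef_pos: [0.548, 0.1802, 0.172]
eef_rot: [[0.728, 0.686, -0.001], [0.686, -0.728, -0.001], [-0.001, -0.0, -1.0]]
contact_force: [-1.8, -1.5, -1.1]
grip_width: 0.0287
```

Emit:
{"method": "drive_tool", "body": {
  "series": [
    [-0.5, 0.08, 0, 0, 0, 0, 0],
    [-0.5, 0.08, 0, 0, 0, 0, 0]
  ]
}}

```text
time: 22.4
eef_pos: [0.548, 0.1802, 0.172]
eef_rot: [[0.728, 0.686, -0.002], [0.686, -0.728, -0.002], [-0.003, -0.0, -1.0]]
contact_force: [-4.1, -3.5, 0.5]
grip_width: 0.0287
```

```bash
python3 path.py 0.16,0,0 296;python3 - <<'E'
from workcell import robot
from h import *
p,d=robot.read_camera("wrist"); cv2.imwrite(f"pics/wrist5.png",p)
E
```

```text
t 22.4 tool F [-5.39 -0.33 -0.53] tool M [ 0.08 -0.96 -0.02] pos [548.01 180.23 171.98] cmd [549.1  181.18] dyaw 0.02426507021835176 g 28.7
drainer xy [ -0.97 122.76]
[[-0.5, -0.26, 0.0, 0, 0, 0, -0.0]]
```

View pics/wrist5.png

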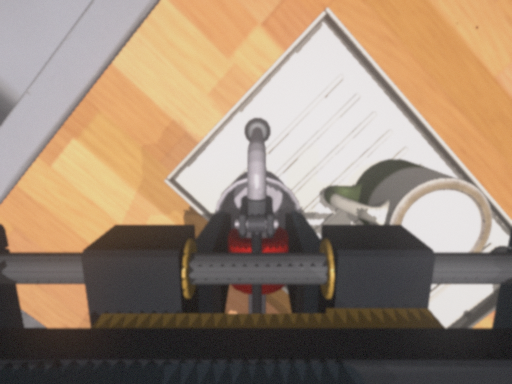

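Emit:
{"method": "drive_tool", "body": {
  "series": [
    [-0.5, -0.07, 0, 0.05, 0, 0, 0],
    [-0.5, -0.12, 0, 0.1, 0, 0, 0],
    [-0.5, -0.12, 0, 0.1, 0, 0, 0]
  ]
}}

```text
time: 22.75
eef_pos: [0.548, 0.1803, 0.171]
eef_rot: [[0.728, 0.686, -0.0], [0.686, -0.728, -0.0], [-0.0, -0.0, -1.0]]
contact_force: [-2.3, -1.6, -0.8]
grip_width: 0.0287
```

Emit:
{"method": "drive_tool", "body": {
  "series": [
    [-0.3, 0, 0, 0, 0, 0, 0],
    [0, 0, 0, 0, 0, 0, 0],
    [0.2, 0, 0, 0, 0, 0, 0],
    [0.2, 0, 0, 0, 0, 0, 0]
  ]
}}

```text
time: 23.15
eef_pos: [0.5485, 0.1806, 0.1712]
eef_rot: [[0.728, 0.686, 0.001], [0.686, -0.728, 0.001], [0.001, 0.0, -1.0]]
contact_force: [-0.7, -0.5, 0.6]
grip_width: 0.0531
```

```bash
python3 path.py -0.12,0,0 296;python3 - <<'E'
from workcell import robot
from h import *
p,d=robot.read_camera("wrist"); cv2.imwrite(f"pics/wrist6.png",p)
E
```

```text
t 23.15 tool F [-0.85 -0.12 -0.64] tool M [ 0.04 -0.03  0.06] pos [548.52 180.6  171.24] cmd [548.22 180.35] dyaw 0.019550302973017606 g 53.1
drainer xy [ -0.48 123.14]
[[-0.5, -0.14, 0.0, 0, 0, 0, -0.0]]
```

View pics/wrist6.png

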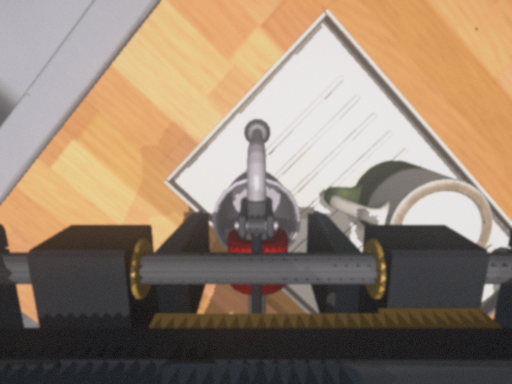

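Released and clear on both sides; rise straight up, then back off along the path for a look.

Emit:
{"method": "drive_tool", "body": {
  "series": [
    [0.2, 0, 0, -1, 0, 0, 0],
    [0.2, 0, 0, -3, 0, 0, 0],
    [0.2, 0, 0, -5, 0, 0, 0],
    [0.2, 0, 0, -8, 0, 0, 0],
    [0.2, 0, 0, -11, 0, 0, 0],
    [0.2, -2, 0, -14, 0, 0, 0],
    [0.2, -5, 0, -16, 0, 0, 0],
    [0.2, -8, 0, -16, 0, 0, 0],
    [0.2, -8, 0, -16, 0, 0, 0]
  ]
}}

```text
time: 24.1
eef_pos: [0.4881, 0.1238, 0.3335]
eef_rot: [[0.729, 0.685, 0.003], [0.685, -0.729, -0.0], [0.002, 0.002, -1.0]]
contact_force: [0.3, 0.9, 0.4]
grip_width: 0.0552
```

```bash
python3 - <<'E'
from workcell import robot
from h import *
np.set_printoptions(precision=4,suppress=True)
for c in ["wrist","scene","side"]:
    k=robot.camera_params(c);p,d=robot.read_camera(c); cv2.imwrite(f"pics/{c}7.png",p)
    P=deproj(d,k)[...,:3]; red=(p[...,2].astype(int)>1.6*p[...,1]+20)&(p[...,2]>80)&(d>0)&(P[...,2]>.165)&(P[...,2]<.26)&(np.abs(P[...,0]-.545)<.06)&(np.abs(P[...,1]-.18)<.06)
    q=P[red]; print(c,len(q),q.min(0) if len(q) else 0,q.max(0) if len(q) else 0)
    for t in ["hanger","rail_home","mug"]:
        r=robot.place_of(t,c); print(t,[(np.round(x["at"],4),round(x["p"],2)) for x in r[:1]])
a=cv2.imread("pics/scene7.png")[100:260,160:340]; b=cv2.imread("pics/side7.png")[110:290,180:340]
cv2.imwrite("pics/c7.png",np.hstack([cv2.resize(a,(400,400)),cv2.resize(b,(356,400))]))
o=robot.get_obs();print(o["time"],o["contact_force"])
E
```

```text
wrist 790 [0.4999 0.1366 0.194 ] [0.5631 0.1969 0.2194]
hanger [(array([0.5487, 0.1783, 0.1882]), 0.79)]
rail_home [(array([0.5442, 0.1803, 0.1851]), 0.57)]
mug [(array([0.6164, 0.0845, 0.1118]), 0.66)]
scene 44 [0.5024 0.1347 0.1913] [0.5686 0.1973 0.2167]
hanger [(array([0.5459, 0.1758, 0.1905]), 0.71)]
rail_home [(array([0.5427, 0.1805, 0.1905]), 0.92)]
mug [(array([0.6171, 0.086 , 0.1102]), 0.57)]
side 71 [0.5048 0.1324 0.1918] [0.5664 0.1995 0.2176]
hanger [(array([0.5418, 0.1817, 0.1898]), 0.76)]
rail_home [(array([0.5454, 0.1787, 0.1873]), 0.74)]
mug [(array([0.6179, 0.0848, 0.107 ]), 0.61)]
24.7 [ 0.0069 -0.4433  0.0866]
```

View pics/wrist7.png

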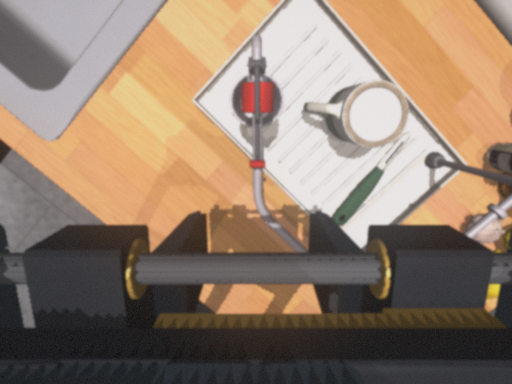

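View pics/c7.png

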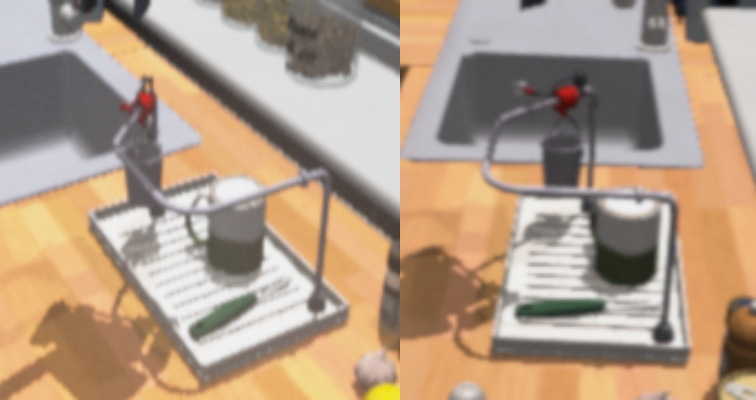

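```bash
python3 - <<'E'
from workcell import robot
from h import *
np.set_printoptions(precision=4,suppress=True)
k=robot.camera_params("wrist");p,d=robot.read_camera("wrist");P=deproj(d,k)[...,:3]
for v in range(50,185,5):
    print(v,[round(1000*z) for z in P[v,249:266:2,2]],np.round(P[v,257,:2]*1000,1))
cv2.imwrite("pics/z7.png",cv2.resize(p[20:190,190:340],None,fx=4,fy=3.5,interpolation=cv2.INTER_CUBIC))
def crop(n,r): 
    a=cv2.imread(n); return cv2.resize(a[r[0]:r[1],r[2]:r[3]],None,fx=6,fy=6,interpolation=cv2.INTER_CUBIC)
A=[crop(f"pics/{c}.png",(120,190,200,260)) for c in("scene1","scene7")]; B=[crop(f"pics/{c}.png",(130,190,210,270)) for c in("side1","side7")]
cv2.imwrite("pics/cmpA.png",np.hstack(A));cv2.imwrite("pics/cmpB.png",np.hstack(B))
E
```

```text
50 [10, 8, 194, 195, 195, 194, 193, 9, 9] [575.9 208.5]
55 [9, 9, 194, 194, 195, 194, 193, 10, 9] [573.1 205.8]
60 [218, 219, 195, 196, 195, 195, 194, 219, 219] [570.1 203. ]
65 [218, 218, 219, 218, 219, 218, 218, 218, 219] [565.1 198.2]
70 [218, 219, 218, 217, 218, 217, 217, 219, 220] [562.4 195.6]
75 [200, 202, 197, 217, 216, 215, 196, 202, 191] [559.8 193.2]
80 [197, 199, 199, 216, 218, 216, 200, 199, 196] [556.9 190.5]
85 [201, 203, 203, 217, 216, 215, 202, 203, 203] [554.1 187.9]
90 [201, 202, 204, 217, 217, 216, 204, 203, 204] [551.3 185.2]
95 [201, 204, 204, 217, 218, 216, 204, 203, 203] [548.4 182.5]
100 [203, 203, 204, 217, 217, 215, 205, 203, 204] [545.6 179.9]
105 [203, 202, 203, 215, 217, 215, 203, 203, 203] [542.7 177.1]
110 [203, 202, 204, 216, 218, 215, 204, 203, 202] [539.8 174.4]
115 [204, 201, 204, 215, 216, 215, 202, 202, 204] [536.9 171.6]
120 [73, 66, 194, 215, 215, 215, 196, 71, 81] [533.9 168.9]
125 [120, 116, 193, 202, 203, 201, 193, 117, 124] [530.6 165.8]
130 [9, 9, 193, 203, 204, 202, 194, 14, 13] [527.5 162.9]
135 [9, 9, 193, 204, 205, 204, 193, 9, 10] [524.4 159.9]
140 [8, 8, 193, 206, 206, 204, 193, 10, 9] [521.3 157. ]
145 [9, 8, 192, 208, 207, 206, 194, 10, 8] [518.2 154.1]
150 [7, 10, 194, 208, 209, 209, 193, 10, 9] [515.2 151.2]
155 [26, 8, 194, 210, 211, 211, 193, 9, 9] [512.2 148.4]
160 [1, 27, 194, 213, 212, 211, 195, 8, 10] [509.1 145.5]
165 [216, 216, 217, 216, 217, 217, 217, 216, 216] [506.5 143. ]
170 [0, 216, 217, 218, 219, 218, 218, 218, 217] [503.5 140.2]
175 [2, -1, 194, 194, 195, 196, 194, 0, 1] [497.2 134.3]
180 [1, 0, 194, 194, 195, 196, 194, 0, 1] [493.6 131. ]
```

View pics/z7.png

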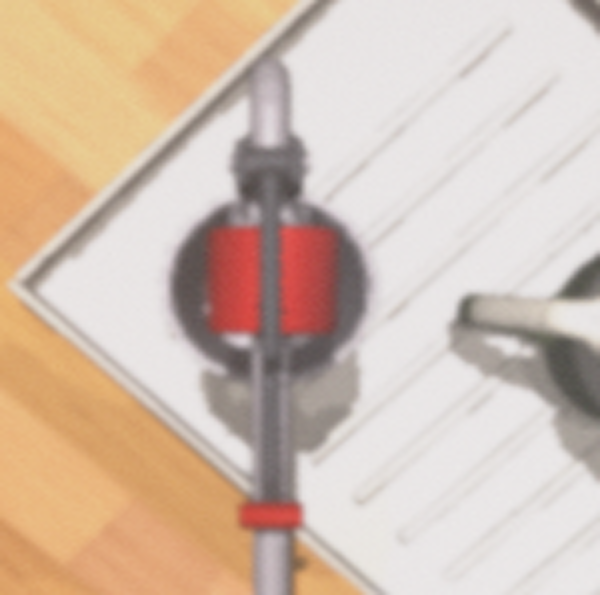

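View pics/cmpA.png

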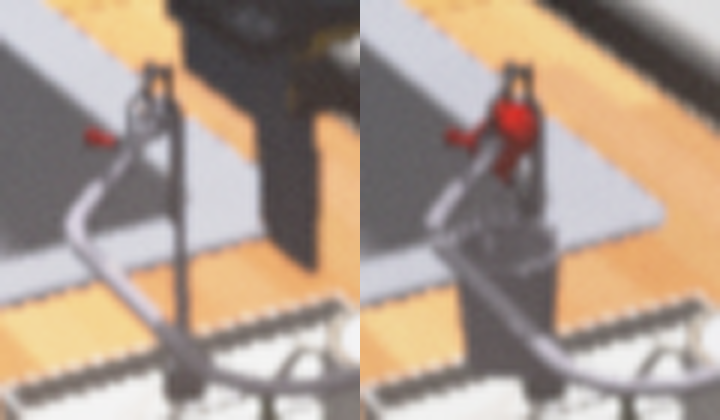

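View pics/cmpB.png

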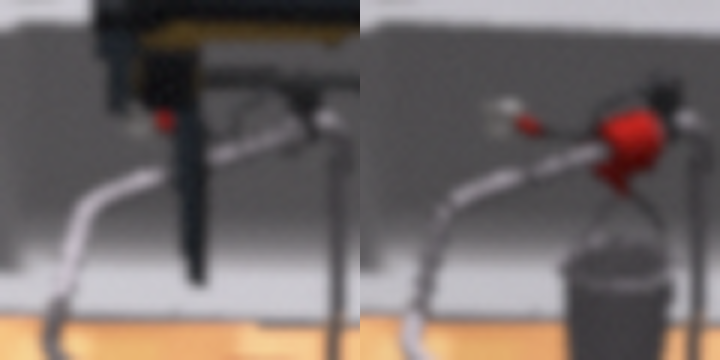

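```bash
python3 -c "
from workcell import robot
print(robot.sign_off())"
```

```text
the job is handed in; nothing more can be done
None
```

I slid the collar round both bends and home under the keeper, let go of it, drew the hand clear and handed the job in at about 25 s. No verdict was reported, so this rests on my own checks.

**How it went:** I fitted the rail's position from the wrist camera's depth. I then centred the collar on the rod by touch: in height and sideways on the first straight, and sideways again on the front straight. Round the bends the side forces I read, at the end of each short move, stayed under about 1 N. The highest force I read was about 8 N, while feeling for the top of the play. At the left-hand stop the collar came up solid at about 5.4 N, and I eased off before letting go.

**Last checks that agree:**
- **Keeper:** its arm reads level in the wrist camera's depth, with the hook just behind the collar, and its tip looks the same in the scene picture as at the start.
- **Position:** the collar met the stop about 1 mm from where my fitted rail put home.
- **Bystanders:** the mug and peeler stand on the tray as before. I saw no sign that the salt shaker or lemon was touched, but I did not measure them again.
- **Hand:** it is well clear, with no outside force beyond sensor noise.

**Checks that disagreed:** the trained networks put the collar 5 to 6 mm from rail_home, in different directions from each camera. That is within their own scatter of about 4 mm each, so I relied on the contact with the stop and the level keeper instead.

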